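# Load the tag jig and pinch its clamp leg shut on the mark

## Robot

A 6-joint arm with a two-finger parallel gripper is mounted at the origin on the work surface. World frame = base frame: x ahead of the robot, y to its left, z up, the work surface at z = 0. Lengths are in mm, angles in degrees, forces in N, time in s.
With the tool pointing down it reaches from about 300 to 875 mm from the base axis. Payload 6.4 kg.
Tool frame: the origin (TCP) lies midway between the tips of the shut fingers; the grasp point (between the pads) lies 19 mm behind it; z points along the fingers, x is the direction in which the jaws open and shut, and the axes are right-handed (so a half turn about z gives the same grasp; the last joint's range is limited). The gripper opens to 88 mm and grips with 3 to 60 N. Pads are 18 mm wide; open, the fingers measure 123 mm over their backs; the gripper's body (75 mm by 187 mm) begins 45 mm behind the grasp point.
Start: joints at [51.778, 10.359, 92.074, -0, 77.567, -11.82], TCP at [255.674, 515.046, 238.714] pointing down, gripper open.
Joint ranges: [-171.53, 171.53], [-51.25, 118.39], [17.06, 147.69], [-65.23, 245.23], [0, 150.52], [-178.68, 178.68]. Speed limits (degrees/s): [147.25, 147.25, 172.46, 180, 180, 180].

## Interface

Orientations are given as [roll, pitch, yaw] about the fixed x, y, z axes, in that order (R = Rz(yaw) Ry(pitch) Rx(roll)).
In Python, from cell import manip gives the robot as it stands.
- The arm moves only by the tool move_arm, never from a script. Its argument "rows" is a list of rows, each an object with "fingers": the opening, from -1 (shut) to 1 (fully open), so that 0 is half open; "offset": the shift along the tool's x, y, z in m, a list of three; "twist": the turn about the tool's z in degrees. A call has 1 to 10 rows; each row shifts and turns the commanded pose from where the row before left it, along the tool's axes as they then stand; what a row does not reach is not made up. A row lasts 1/12 s, in which the tool goes at most 41.7 mm and 7.16 degrees, less where a joint would pass 70% of its speed; a pose out of reach is approached as far as the arm can. A call with a gripper value outside its range is refused whole. The fingers move at their own pace and stop on an object; the grip force is fixed at half the most. Time passes only in rows, so rows that do not move let the fingers close. It gives the time, the measured TCP pose, the force and the opening at its end, in the units of the state.
- manip.get_obs(): the state, without advancing time (a new reading comes with each control period).
- manip.grab_frame(name): name is "side" or "top"; returns a dict with "img" (480x640x3 uint8, red, green, blue), "fovy" (degrees; the focal length in pixels is half the picture's height over the tangent of half this angle, whatever the lens; pixels are square), "cx", "cy" (the principal point, pixels), "D" ([k1, k2, p1, p2, k3] as OpenCV has them; the pictures are not rectified), "xyz" and "rotation" of the camera in the world. Camera axes: x right, y up, looking along -z (the intrinsics and any distortion apply to the point x, -y, -z); pixel columns grow to the right and rows downward; lengths in mm; the calibration is good to about 2 mm. A picture is of the moment at which its call begins. There is no depth.
- manip.finish_job(): hands the job in, once; it reports no verdict.
Trained networks look in the newest picture that a camera, given by its name, has taken for a name from the list of things; names that differ only in an ending like _2 or _b are one class to them, and where a whole thing is asked for, a point or a joint stands for the part that bears it (a point fixed in the world has none). Each returns a list of dicts, best first, with "conf" (0 to 1); they miss things now and then, are a little off and sometimes report something else, mostly with a low value. They report only what shows in the picture. A call takes as long as a camera call. They do not tell look-alikes from the thing itself.
- manip.boxes_of(camera, query): "position" ([x, y, z] in mm, in world coordinates, good to about 4 mm: the middle of the surface that is visible of it).
The state is a dict: "clock": time; "joint_positions": joint angles; "qd": joint speeds; "tau": joint torques, N m; "eef_pos": TCP position; "eef_rot": TCP orientation; "contact_force": force on the tool from outside, world axes, zero at the start; "moment": the same for the moment, N m; "grip_width": finger opening in mm.
Only numpy, scipy, OpenCV 4.12 (cv2) and the standard library are available. Lean on these libraries where they do the work, as an engineer would, in place of code of your own. Each camera call takes 0.05 s, during which the arm holds its last target.

## Task

Lay the round blank flat in the round cavity of the jig and let go of it. Then, with its cam lever still open, slide the clamp leg along the rail until its pointed end lines up with the black index line of the round die, and, keeping the leg at that line, pinch the lever shut against the leg's thumb plate. Finish while still holding: the fingers keep the lever squeezed shut and the leg on the line; leave the other things on the bench alone.

Things in the scene. Friction and masses are not known exactly. Their poses are not given: they have to be found in the camera images.
- round_blank: Round brass blank, a loose disc 40 mm across and 10 mm thick, lying flat on the bench in front of the jig. Origin: centre of its underside.
- square_blank: Square brass blank 36 x 36 x 10 mm, lying loose on the bench; not needed, leave it. Origin: centre of its underside.
- jig: Fixed jig: dark steel base plate 8 mm thick, 150 mm (x) by 340 mm (y), with a steel rail along its y axis at x = -35 mm, rail top 30 mm above the bench, rail 24 mm wide, end blocks (34 mm up) at y = -190 and +130 mm. Two die blocks sit on the plate beside the rail, on its +x side, centred at x = 45 mm. Origin on the bench; x points away from the robot, y along the rail in the direction in which the leg slides away from home.
- die_round: Fixed aluminium die block 62 x 62 x 16 mm standing on the jig's plate (its top is 24 mm above the bench), with a ROUND cavity 43 mm across and 5 mm deep in the middle of its top, its floor dark. A black index line along the block's centre line (its y = 0) runs over the edge and down the face away from the rail (+x side). Origin: centre of the block's underside, 8 mm above the bench; axes as the jig's. Which of the two places along the rail it has varies.
- die_square: The same block with a SQUARE cavity, 39 x 39 mm and 5 mm deep. Not used.
- leg (a joint): Slide of the clamp leg along the rail: 0 = home (at the rail's -y end), grows up to 0.22 m along the jig's +y. A spring pulls it home with about 1.5 N at home to 3.5 N at the far end (plus 0.5 N of friction); let go, it runs back home. When the leg is at value q its centre plane is at y = -0.140 + q in the jig's frame.
- leg_pointer (a point): Tip of the pointed end of the leg's flat steel arm. The leg rides the rail; its top face is 42 mm above the bench and 50 mm long along y; the arm, 14 mm wide and with its underside 38 mm up, reaches from it across the dies to this point, 101 mm in +x from the rail's centre line, on the leg's centre plane, 40 mm up.
- thumb_plate (a point): Upright grey plate fixed on the leg, 34 mm wide (x), 6 mm thick (y), reaching from 42 to 90 mm above the bench over the rail. This point: centre of its foot, 17 mm in -y from the leg's centre plane, so its outer (-y) face is 20 mm in -y from that plane. One finger pushing on the outer face in +y moves the leg out against its spring.
- cam_lever (a joint): Hinge of the cam lever on the leg, which stands across the leg opposite the thumb plate (+y side): 0 = shut (upright, parallel to the thumb plate), 0.5 rad = open (leaning away, to +y). A spring holds it open; shutting it takes about 3 N in -y at the roller, and it springs open when let go. Hinge line along the jig's x, 8 mm in +y from the leg's centre plane and 44 mm above the bench. Squeezed with firm fingers it stops hard at 0.
- roller (a point): Steel roller bar on top of the cam lever, where to press it: 10 mm in diameter, 34 mm long along x, its centre 38 mm from the lever's hinge: 82 mm above the bench when shut, 77 mm when open. This point: its centre. From the thumb plate's outer face to the roller's outer side is 33 mm when shut and 51 mm when open, so an open gripper above the rail, closing along the jig's y, straddles both.
- cup: White cup 85 mm tall, 72 mm across, standing aside; leave it. Origin: centre of its foot.
- tape_roll: Brown roll of tape lying flat, 90 mm across, 48 mm high; leave it. Origin: centre of its underside.
- brush: Brush lying at the side; leave it.
Things that resemble listed ones, but are neither listed nor needed, are in the scene too. What is shaped like the round_blank but blue is not meant.

How it is judged:
By the outcome, as a careful person would: the job done as asked, in the order asked, and still so for the second after the job is handed in, while the arm keeps its last pose, push and grip.
It also fails if it takes over 72 s, if anything falls off the work surface, if the arm or the gripper's body presses on something with over 40 N, if the wrist force passes 120 N, or if a joint passes its speed limit or range.

## Working session

There is one attempt and no reset: what is moved stays moved. The work goes in short steps, Python scripts to look and compute and a tool call to move; the robot and the scene stay as the last step left them, time stands still between calls to the robot, and variables do not carry over. Pictures are saved under pics/ and viewed, and the job is handed in when it is done.

Besides the shell and the picture viewer there is one more tool, called as name(argument=value, ...) on one line, values as JSON. move_arm: Moves the arm, as the interface text tells. Its arguments: {"type":"object","properties":{"rows":{"type":"array","items":{"type":"object","properties":{"fingers":{"type":"number"},"offset":{"type":"array","items":{"type":"number"}},"twist":{"type":"number"}}}}},"required":["rows"]}

```bash
mkdir -p pics; cat > h.py <<'E'
import numpy as np, cv2
from cell import manip
def K(f):
    fl=240/np.tan(np.radians(f["fovy"])/2); return np.array([[fl,0,f["cx"]],[0,fl,f["cy"]],[0,0,1.]])
def Rm(f):
    R=np.array(f["rotation"],float)
    if R.shape!=(3,3):
        from scipy.spatial.transform import Rotation
        R=Rotation.from_euler('xyz',R,degrees=True).as_matrix()
    return R
def ray(f,u,v):
    p=cv2.undistortPoints(np.array([[[u,v]]],float),K(f),np.array(f["D"],float))[0,0]
    return Rm(f)@np.array([p[0],-p[1],-1.])
def atz(f,u,v,z):
    d=ray(f,u,v);c=np.array(f["xyz"],float);return c+d*(z-c[2])/d[2]
def proj(f,P):
    q=Rm(f).T@(np.array(P,float)-np.array(f["xyz"]));q=np.array([q[0],-q[1],-q[2]])
    return cv2.projectPoints(q.reshape(1,1,3),np.zeros(3),np.zeros(3),K(f),np.array(f["D"],float))[0].ravel()
def save(f,n,crop=None,s=1):
    im=f["img"][:,:,::-1]
    if crop: a,b,c,d=crop; im=im[b:d,a:c]
    cv2.imwrite("pics/"+n,cv2.resize(im,None,fx=s,fy=s,interpolation=cv2.INTER_CUBIC))
E
python3 - <<'E'
from h import *
import pickle
for n in("top","side"):
    f=manip.grab_frame(n);save(f,n+"0.png");pickle.dump(f,open(n+"0.pkl","wb"))
    print({k:f[k] for k in f if k!="img"})
for q in["round_blank","jig","die_round","die_square","leg_pointer","thumb_plate","roller"]:
    for n in("top","side"):
        print(q,n,[(np.round(b["position"],0).tolist(),round(b["conf"],2)) for b in manip.boxes_of(n,q)][:4])
print(manip.get_obs())
E
```

```text
{'fovy': 51.718557795235114, 'cx': 316.20906795327204, 'cy': 234.69458632813175, 'D': array([-0.11550087,  0.        ,  0.        ,  0.        ,  0.        ]), 'xyz': array([ 381.10501125,  -15.89994396, 1139.31918063]), 'rotation': array([  6.89440201,   0.86624262, -89.80273592])}
{'fovy': 44.11338023924688, 'cx': 326.55898373821697, 'cy': 237.72597977326052, 'D': array([-0.18134056,  0.        ,  0.        ,  0.        ,  0.        ]), 'xyz': array([   7.00239315, -660.41456551,  923.82107987]), 'rotation': array([ 44.06141837,  -0.13019901, -39.63101463])}
round_blank top [([490.0, -236.0, 9.0], 0.8), ([438.0, -166.0, 8.0], 0.72), ([405.0, -244.0, 6.0], 0.69), ([347.0, -173.0, 14.0], 0.67)]
round_blank side [([407.0, -251.0, 11.0], 0.94), ([347.0, -176.0, 10.0], 0.87), ([428.0, -168.0, 8.0], 0.55), ([490.0, -244.0, 9.0], 0.53)]
jig top [([528.0, -57.0, 72.0], 0.69), ([570.0, 4.0, 12.0], 0.64)]
jig side [([559.0, -37.0, 9.0], 0.85)]
die_round top [([638.0, 88.0, 24.0], 0.91), ([286.0, 332.0, 16.0], 0.66)]
die_round side []
die_square top [([623.0, 8.0, 24.0], 0.89), ([531.0, -59.0
[... 482 characters left out ...]
ide [([525.0, -58.0, 66.0], 0.64)]
{'clock': 0.8, 'joint_positions': array([ 5.17777991e+01,  1.03591857e+01,  9.20740036e+01,  4.57044057e-04,
        7.75690252e+01, -1.18212927e+01]), 'qd': array([ 0.10633631, -0.03535572, -0.04137885,  0.00702269,  0.05681632,
        0.03635574]), 'tau': array([ 5.62962737e-05, -4.33775496e+01, -3.42159605e+01,  7.01798243e-02,
        3.06858297e-02, -2.85516268e-05]), 'eef_pos': array([255.67015133, 515.03908082, 238.71604201]), 'eef_rot': array([-1.79999109e+02,  2.07612106e-03,  6.35989935e+01]), 'contact_force': array([-0.17429428,  0.78561489,  0.05172096]), 'moment': array([-0.01052952,  0.0380439 , -0.00769612]), 'grip_width': 88.20380651430506}
```

View pics/top0.png

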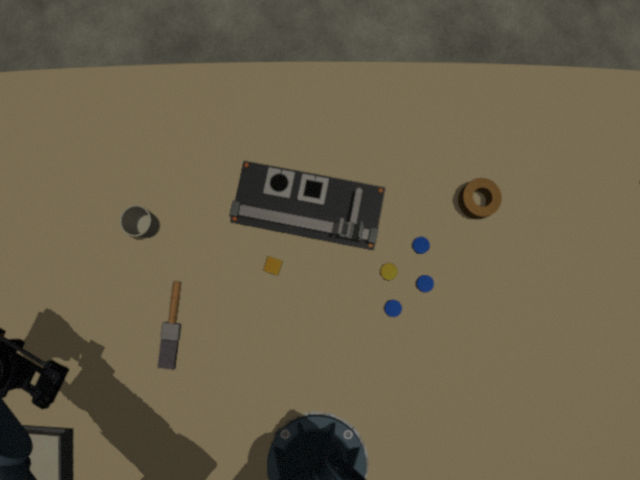

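View pics/side0.png

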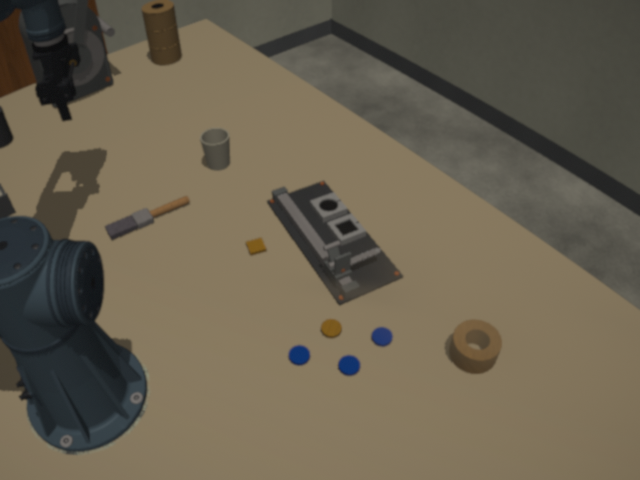

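The top view shows the brass blank at (389,271) among three blue discs, the round die at (279,182), the square die at (314,189), and the leg near (353,225). The side view shows the blank at (331,328).

```bash
python3 - <<'E'
from h import *
import pickle
t=pickle.load(open("top0.pkl","rb"));s=pickle.load(open("side0.pkl","rb"))
save(t,"top0z.png",(220,150,440,315),3.6); save(s,"side0z.png",(240,170,440,310),4)
# yellow blobs
for f,n in((t,"t"),(s,"s")):
    hsv=cv2.cvtColor(f["img"],cv2.COLOR_RGB2HSV)
    m=cv2.inRange(hsv,(12,170,90),(32,255,255)) 
    k,l,st,c=cv2.connectedComponentsWithStats(m)
    for i in range(1,k):
        if st[i,4]>60: print(n,st[i],c[i].round(1),atz(f,*c[i],9.5).round(1))
    for (w,rgb) in (("cav",0),):
        pass
E
```

```text
t [264 257  18  17 202] [272.4 265.2] [447.2 101.7   9.5]
t [381 264  16  15 187] [388.3 271.1] [ 434.3 -163.1    9.5]
s [247 239  18  15 179] [255.6 245.9] [441.3  97.1   9.5]
s [322 320  19  17 245] [330.9 327.9] [ 428.9 -167.     9.5]
```

```bash
sleep 1
```

```text
(no output)
```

View pics/top0z.png

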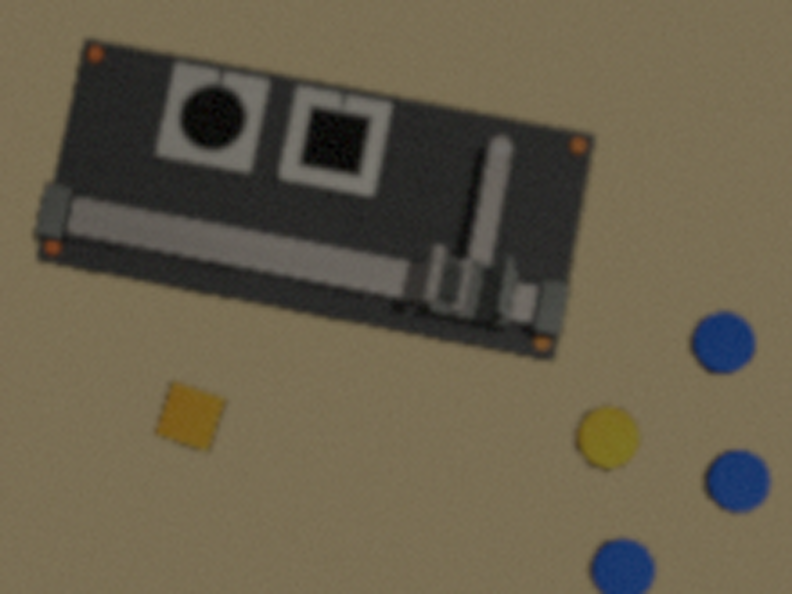

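View pics/side0z.png

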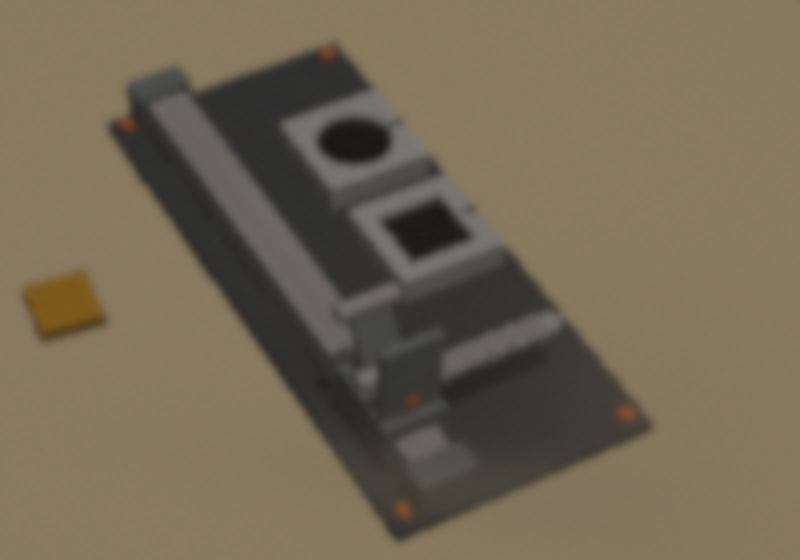

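```bash
cat > m.py <<'E'
from h import *
import pickle
from scipy.optimize import least_squares
t=pickle.load(open("top0.pkl","rb"));s=pickle.load(open("side0.pkl","rb"))
J=np.array([[75,140],[75,-200],[-75,-200],[-75,140]],float)
zt=np.array([[86,40],[593,135],[553,357],[38,260]]);zs=np.array([[338,42],[652,427],[400,540],[110,125]])
def fit(f,z,sc,o):
    W=np.array([atz(f,(u+.5)/sc-.5+o[0],(v+.5)/sc-.5+o[1],8)[:2] for u,v in z])
    def r(p):
        c,q=np.cos(p[2]),np.sin(p[2]);return ((J@np.array([[c,q],[-q,c]])+p[:2])-W).ravel()
    x=least_squares(r,[550,0,0]).x
    return x,r(x)
for n,f,z,sc,o in(("top",t,zt,3.6,(220,150)),("side",s,zs,4,(240,170))):
    x,r=fit(f,z,sc,o);print(n,x[:2].round(1),np.degrees(x[2]).round(2),r.round(1))
    # cavity
    g=cv2.cvtColor(f["img"],cv2.COLOR_RGB2GRAY)
    g=cv2.resize(g,None,fx=4,fy=4,interpolation=cv2.INTER_CUBIC)
    u0,v0=((279,182) if n=="top" else (328,205))
    for nm,(u0,v0) in {"top":(("round",(279,182)),("sq",(313,189))),"side":(("round",(328,205)),("sq",(346,227)))}[n]:
        m=np.zeros((g.shape[0]+2,g.shape[1]+2),np.uint8)
        b=(g<75).astype(np.uint8)
        k,l,st,c=cv2.connectedComponentsWithStats(b)
        i=l[v0*4,u0*4];C=(c[i]+.5)/4-.5
        P=atz(f,*C,24)[:2]
        cc,q=np.cos(x[2]),np.sin(x[2]);d=P-x[:2]
        print(nm,st[i],C.round(2),P.round(1),"jig",np.round([cc*d[0]+q*d[1],-q*d[0]+cc*d[1]],1))
E
python3 m.py
```

```text
top [594.7  51.8] -10.77 [ 1.   1.4  1.2 -1.8 -1.8 -1.4 -0.4  1.7]
round [1079  692   75   75 4285] [278.62 182.15] [637.8  88.5] jig [35.5 44.1]
sq [1214  719   77   76 4524] [312.66 188.7 ] [622.3   9.9] jig [ 35. -36.]
side [589.9  47.8] -11.17 [-0.5 -0.8  1.3 -1.3 -0.5  0.8 -0.3  1.4]
round [1278  797   73   47 2716] [328.2  204.71] [632.4  85.8] jig [34.3 45.5]
sq [1343  879   87   61 3202] [346.14 226.87] [617.3   7.2] jig [ 34.7 -34.5]
```

move_arm(rows=[{"twist": -5.1,"offset": [0,0,0],"fingers": 0.4},{"twist": -5.1,"offset": [0,0,0],"fingers": 0.4},{"twist": -5.2,"offset": [0,0,0],"fingers": 0.4},{"offset": [-0.035,0.0168,0],"twist": 0,"fingers": 0.4},{"offset": [-0.035,0.0168,0],"twist": 0,"fingers": 0.4},{"offset": [-0.035,0.0168,0],"twist": 0,"fingers": 0.4},{"offset": [-0.035,0.0168,0],"twist": 0,"fingers": 0.4},{"offset": [-0.035,0.0168,0],"twist": 0,"fingers": 0.4},{"offset": [-0.035,0.0168,0],"twist": 0,"fingers": 0.4},{"offset": [-0.035,0.0168,0],"twist": 0,"fingers": 0.4}])

```text
clock: 1.63
eef_pos: [324.4, 250.6, 238.9]
eef_rot: [180.0, -0.0, 79.0]
contact_force: [1.1, 0.3, 0.2]
grip_width: 61.7
```

move_arm(rows=[{"offset": [-0.035,0.0168,0],"twist": 0,"fingers": 0.4},{"offset": [-0.035,0.0168,0],"twist": 0,"fingers": 0.4},{"offset": [-0.035,0.0168,0],"twist": 0,"fingers": 0.4},{"offset": [-0.035,0.0168,0],"twist": 0,"fingers": 0.4},{"offset": [-0.035,0.0168,0],"twist": 0,"fingers": 0.4},{"offset": [-0.035,0.0168,0],"twist": 0,"fingers": 0.4},{"offset": [-0.035,0.0168,0],"twist": 0,"fingers": 0.4},{"offset": [-0.035,0.0168,0],"twist": 0,"fingers": 0.4},{"offset": [0,0,0],"twist": 0,"fingers": 0.4}])

```text
clock: 2.38
eef_pos: [404.2, -54.3, 239.4]
eef_rot: [179.9, 0.1, 78.6]
contact_force: [1.1, 0.2, 0.7]
grip_width: 61.8
```

move_arm(rows=[{"offset": [-0.026,0.0122,0.025],"twist": -0.1,"fingers": 0.4},{"offset": [-0.026,0.0122,0.025],"twist": -0.1,"fingers": 0.4},{"offset": [-0.026,0.0122,0.025],"twist": -0.1,"fingers": 0.4},{"offset": [-0.025,0.0122,0.025],"twist": -0.1,"fingers": 0.4},{"offset": [0,0,0.025],"twist": 0,"fingers": 0.4},{"offset": [0,0,0.025],"twist": 0,"fingers": 0.4},{"offset": [0,0,0],"twist": 0,"fingers": 0.4},{"offset": [0,0,0],"twist": 0,"fingers": 0.4}])

```text
clock: 3.05
eef_pos: [430.5, -157.6, 87.9]
eef_rot: [-179.8, -0.1, 79.4]
contact_force: [-0.1, -0.5, 1.0]
grip_width: 61.9
```

```bash
python3 - <<'E'
from h import *
import pickle
for n in("top","side"):
    f=manip.grab_frame(n);save(f,n+"1.png",*(((340,200,500,320),5) if n=="top" else ((240,230,440,380),4)));pickle.dump(f,open(n+"1.pkl","wb"))
    o=manip.get_obs(); print(proj(f,o["eef_pos"]),o["eef_pos"],o["eef_rot"])
E
```

```text
[390.94589654 270.62478828] [ 431.5645264  -158.28505591   89.33367558] [-1.79982744e+02 -1.14557285e-02  7.94306540e+01]
[329.71758671 297.72185903] [ 432.26570513 -158.74412774   90.15745685] [1.79902576e+02 4.11542302e-02 7.94395851e+01]
```

View pics/top1.png

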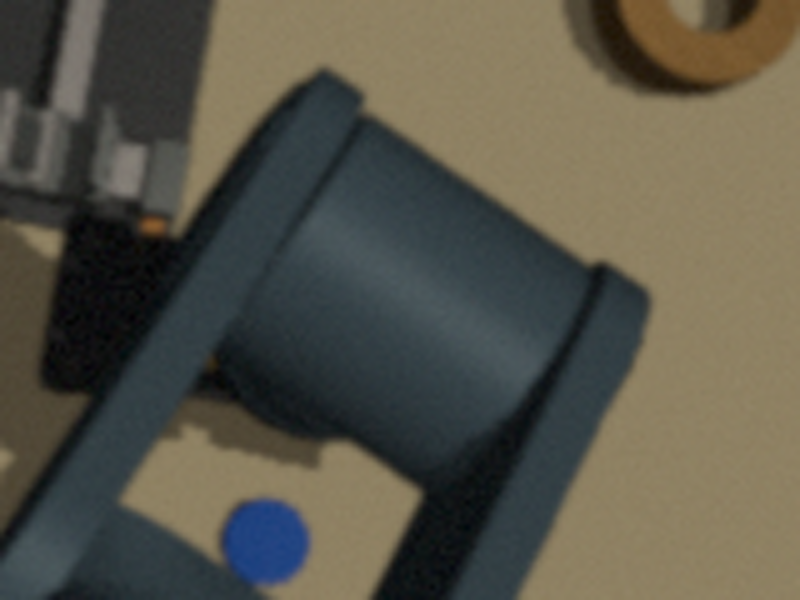

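View pics/side1.png

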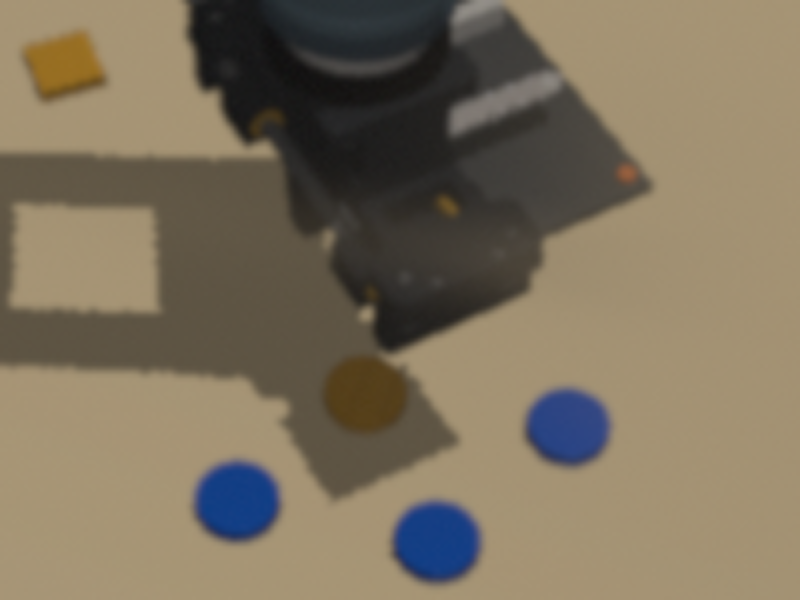

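```bash
python3 - <<'E'
from h import *
import pickle
f=pickle.load(open("side1.pkl","rb"))
o=manip.get_obs(); print(o["eef_pos"],o["eef_rot"],o["clock"])
P=np.array([432.27,-158.74,90.16]);y=np.radians(79.44);tx=np.array([np.cos(y),np.sin(y),0]);ty=np.array([np.sin(y),-np.cos(y),0])
im=cv2.resize(f["img"][230:380,240:440,::-1],None,fx=4,fy=4,interpolation=cv2.INTER_CUBIC).copy()
for a in(-48,-31,31,48):
  for b in(-11,11):
    u,v=proj(f,P+a*tx+b*ty);cv2.circle(im,(int((u-240+.5)*4),int((v-230+.5)*4)),3,(0,0,255),-1)
# pads centre
cv2.imwrite("pics/ov1.png",im)
E
```

```text
[ 432.26570513 -158.74412774   90.15745685] [1.79902576e+02 4.11542302e-02 7.94395851e+01] 3.15
```

View pics/ov1.png

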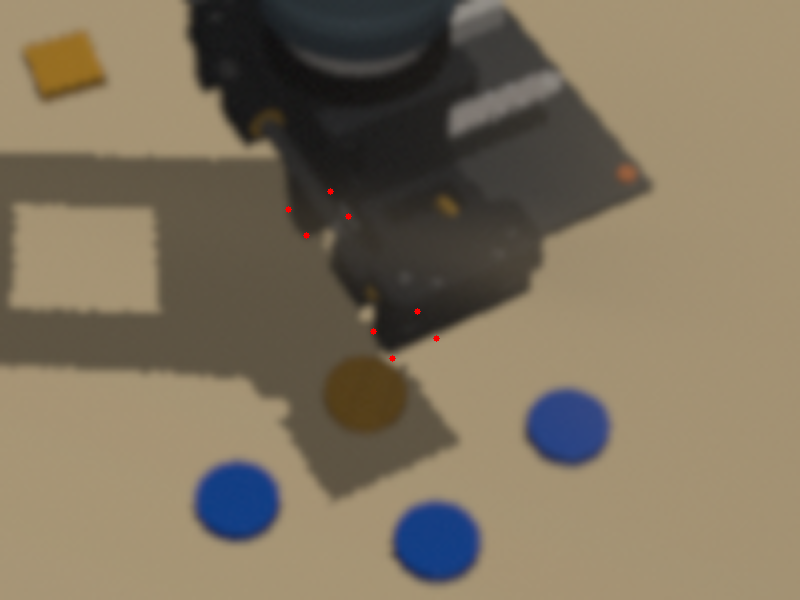

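move_arm(rows=[{"offset": [-0.004,-0.0005,0.02],"twist": 0.2,"fingers": 0.4},{"offset": [-0.0036,-0.0004,0.02],"twist": 0.2,"fingers": 0.4},{"offset": [0,0,0.02],"twist": 0,"fingers": 0.4},{"offset": [0,0,0.014],"twist": 0,"fingers": 0.4},{"offset": [0,0,0],"twist": 0,"fingers": 0.4},{"offset": [0,0,0],"twist": 0,"fingers": 0.4},{"offset": [0,0,0],"twist": 0,"fingers": 0.4}])

```text
clock: 3.73
eef_pos: [430.5, -166.7, 16.6]
eef_rot: [179.8, 0.1, 79.0]
contact_force: [-0.8, -0.2, 1.5]
grip_width: 61.8
```

```bash
python3 - <<'E'
from h import *
import pickle
f=manip.grab_frame("side");save(f,"side2.png",(270,270,390,360),6);pickle.dump(f,open("side2.pkl","wb"))
o=manip.get_obs(); print(o["eef_pos"],o["eef_rot"],o["contact_force"],o["clock"])
E
```

```text
[ 430.49993288 -166.75655182   16.56785526] [1.79824160e+02 8.20658497e-02 7.90257514e+01] [0.02576991 0.09091483 0.47547227] 3.7833
```

View pics/side2.png

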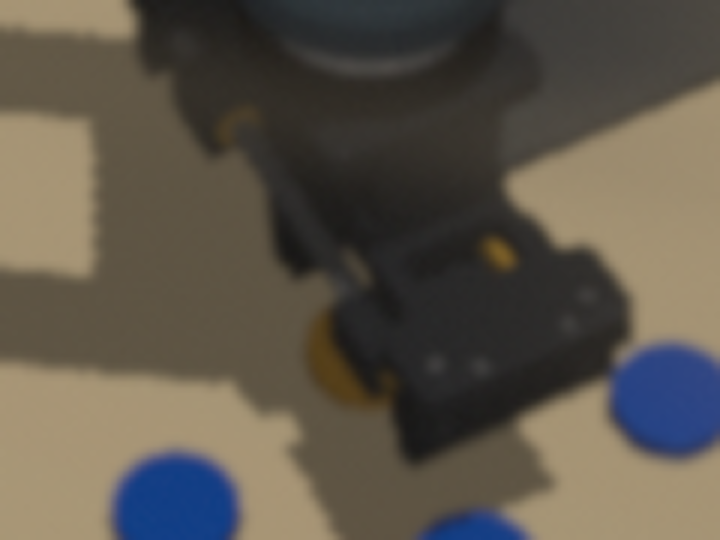

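move_arm(rows=[{"offset": [0,0,0.01],"twist": 0,"fingers": 0.4},{"offset": [0,0,0],"twist": 0,"fingers": 0.4},{"offset": [0,0,0],"twist": 0,"fingers": 0.4},{"offset": [0,0,0],"twist": 0,"fingers": 0.4}])

```text
clock: 4.12
eef_pos: [429.0, -166.0, 4.7]
eef_rot: [-180.0, -0.0, 79.0]
contact_force: [0.0, 0.3, 0.7]
grip_width: 61.5
```

move_arm(rows=[{"offset": [0,0,-0.001],"twist": 0,"fingers": 0.1},{"offset": [0,0,0],"twist": 0,"fingers": -0.05},{"offset": [0,0,0],"twist": 0,"fingers": -0.2},{"offset": [0,0,0],"twist": 0,"fingers": -0.4},{"offset": [0,0,0],"twist": 0,"fingers": -0.4},{"offset": [0,0,0],"twist": 0,"fingers": -0.4}])

```text
clock: 4.62
eef_pos: [429.2, -166.0, 5.8]
eef_rot: [180.0, -0.0, 79.0]
contact_force: [0.0, 0.0, 2.0]
grip_width: 38.2
```

move_arm(rows=[{"offset": [0,0,-0.01],"twist": 0,"fingers": -0.4},{"offset": [0,0,-0.02],"twist": 0,"fingers": -0.4},{"offset": [0,0,-0.03],"twist": 0,"fingers": -0.4},{"offset": [0,0,-0.03],"twist": 0,"fingers": -0.4},{"offset": [0,0,0],"twist": 0,"fingers": -0.4},{"offset": [0,0,0],"twist": 0,"fingers": -0.4}])

```text
clock: 5.12
eef_pos: [430.3, -166.9, 97.8]
eef_rot: [179.8, 0.1, 79.0]
contact_force: [-0.8, -0.3, -1.9]
grip_width: 38.4
```

```bash
python3 - <<'E'
from h import *
import pickle
f=manip.grab_frame("side");save(f,"side3.png",(270,240,390,330),6);pickle.dump(f,open("side3.pkl","wb"))
o=manip.get_obs(); print(o["eef_pos"],o["eef_rot"],o["contact_force"],o["clock"],o["grip_width"])
print((proj(f,o["eef_pos"])-[270,240]+.5)*6)
E
```

```text
[ 429.19792003 -166.13462478   96.16725089] [1.79933932e+02 3.58114432e-02 7.89998753e+01] [-0.460302    0.20685773 -1.11764124] 5.1667 38.37636691861104
[369.49184466 357.08750969]
```

View pics/side3.png

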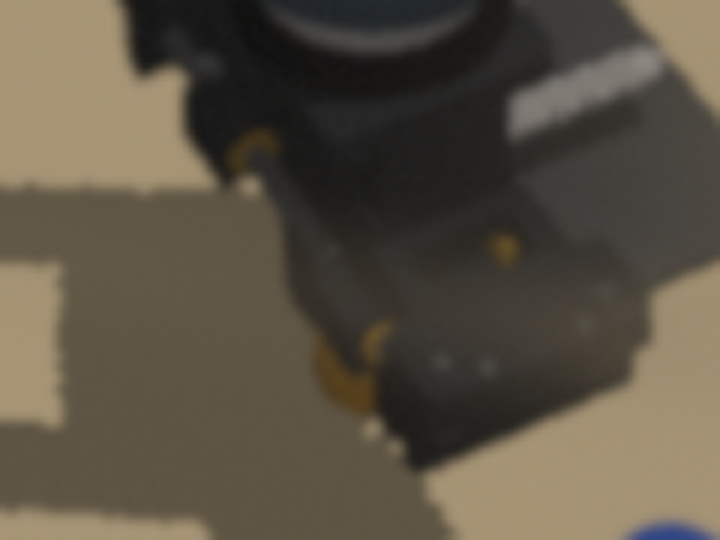

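move_arm(rows=[{"offset": [0,0,-0.035],"twist": 0,"fingers": -0.4},{"offset": [0,0,-0.03],"twist": 0,"fingers": -0.4},{"offset": [0.036,0.019,0],"twist": 0,"fingers": -0.4},{"offset": [0.036,0.019,0],"twist": 0,"fingers": -0.4},{"offset": [0.036,0.019,0],"twist": 0,"fingers": -0.4},{"offset": [0.036,0.019,0],"twist": 0,"fingers": -0.4},{"offset": [0.036,0.019,0],"twist": 0,"fingers": -0.4},{"offset": [0.036,0.019,0],"twist": 0,"fingers": -0.4},{"offset": [0.036,0.019,0],"twist": 0,"fingers": -0.4},{"offset": [0.036,0.019,0],"twist": 0,"fingers": -0.4}])

```text
clock: 6.0
eef_pos: [632.8, 89.6, 158.0]
eef_rot: [-179.8, 0.0, 79.0]
contact_force: [0.4, -0.7, -0.5]
grip_width: 38.4
```

move_arm(rows=[{"offset": [0,0,0],"twist": -6.8,"fingers": -0.4},{"offset": [0,0,0],"twist": -6.8,"fingers": -0.4},{"offset": [0,0,0],"twist": -6.8,"fingers": -0.4},{"offset": [0,0,0],"twist": -6.8,"fingers": -0.4},{"offset": [0,0,0],"twist": -6.8,"fingers": -0.4},{"offset": [0,0,0.01],"twist": -6.8,"fingers": -0.4},{"offset": [0,0,0.03],"twist": -6.8,"fingers": -0.4},{"offset": [0,0,0.03],"twist": -6.8,"fingers": -0.4},{"offset": [0,0,0.03],"twist": -6.6,"fingers": -0.4},{"offset": [0,0,0],"twist": 0,"fingers": -0.4}])

```text
clock: 6.83
eef_pos: [626.6, 87.8, 51.6]
eef_rot: [-179.5, -0.7, 140.2]
contact_force: [-1.5, -0.5, -1.8]
grip_width: 37.9
```

move_arm(rows=[{"offset": [0,0,0],"twist": 0,"fingers": -0.4},{"offset": [0,0,0],"twist": 0,"fingers": -0.4}])

```text
clock: 7.0
eef_pos: [633.4, 87.6, 61.0]
eef_rot: [-180.0, -0.0, 139.8]
contact_force: [0.6, 1.0, -1.2]
grip_width: 38.0
```

```bash
python3 - <<'E'
from h import *
import pickle
f=manip.grab_frame("side");save(f,"side4.png",(270,140,390,230),6);pickle.dump(f,open("side4.pkl","wb"))
o=manip.get_obs(); print(o["eef_pos"],o["eef_rot"],o["contact_force"],o["clock"],o["grip_width"])
print((proj(f,o["eef_pos"])-[270,140]+.5)*6)
f=manip.grab_frame("top");save(f,"top4.png",(240,140,360,230),6);pickle.dump(f,open("top4.pkl","wb"))
E
```

```text
[634.37252294  87.59993579  62.22025626] [1.79929143e+02 9.50803390e-02 1.39843145e+02] [ 0.76195067 -0.30513908 -0.43382805] 7.05 38.33595176327133
[353.58917486 309.46224868]
```

View pics/side4.png

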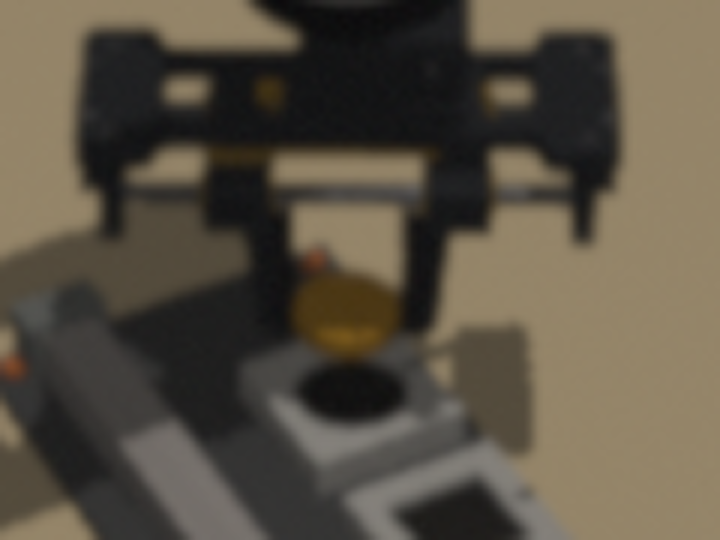

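View pics/top4.png

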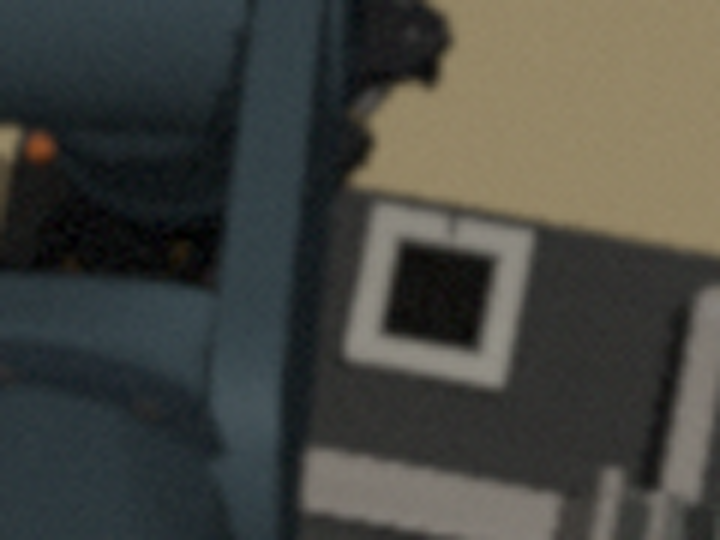

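```bash
cat > ov.py <<'E'
from h import *
import pickle,sys
def disc(f,im,c,zb,col,crop,s,r=20,h=10):
    for z in(zb,zb+h):
        p=np.array([(proj(f,[c[0]+r*np.cos(a),c[1]+r*np.sin(a),z])-crop+.5)*s for a in np.linspace(0,6.283,60)])
        cv2.polylines(im,[p.round().astype(int)],True,col,1)
E
python3 - <<'E'
from ov import *
f=pickle.load(open("side4.pkl","rb"))
crop=np.array([290,170]);s=10
im=cv2.resize(f["img"][170:230,290:370,::-1],None,fx=s,fy=s,interpolation=cv2.INTER_CUBIC).copy()
im=cv2.convertScaleAbs(im,alpha=1.7)
disc(f,im,(634.4,87.6),56.4,(0,0,255),crop,s)
disc(f,im,(632.4,85.8),24,(0,255,0),crop,s,21.5,0)
cv2.imwrite("pics/ov4.png",im)
E
```

```text
(no output)
```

View pics/ov4.png

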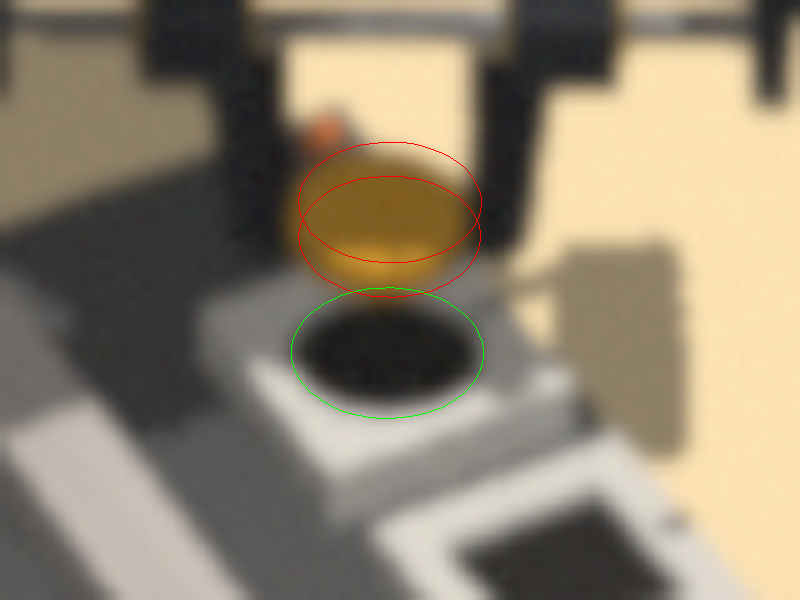

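```bash
cat >> ov.py <<'E'
def block(f,im,c,yaw,z,col,crop,s,h=31):
    a=np.radians(yaw);X=np.array([np.cos(a),np.sin(a)]);Y=np.array([-np.sin(a),np.cos(a)])
    p=np.array([(proj(f,[*(c+i*h*X+j*h*Y),z])-crop+.5)*s for i,j in((1,1),(1,-1),(-1,-1),(-1,1))])
    cv2.polylines(im,[p.round().astype(int)],True,col,1)
E
python3 - <<'E'
from ov import *
for n,crop,c in(("side",(300,175),(632.4,85.8)),("top",(250,155),(637.8,88.5))):
    f=pickle.load(open(n+"0.pkl","rb"));s=10
    im=cv2.resize(f["img"][crop[1]:crop[1]+60,crop[0]:crop[0]+70,::-1],None,fx=s,fy=s,interpolation=cv2.INTER_CUBIC).copy()
    im=cv2.convertScaleAbs(im,alpha=1.3);crop=np.array(crop);c=np.array(c)
    block(f,im,c,-11,24,(0,0,255),crop,s)
    disc(f,im,c,24,(0,255,0),crop,s,21.5,0)
    disc(f,im,c,19,(255,0,0),crop,s,21.5,0)
    cv2.imwrite(f"pics/ov0{n}.png",im)
E
```

```text
(no output)
```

View pics/ov0side.png

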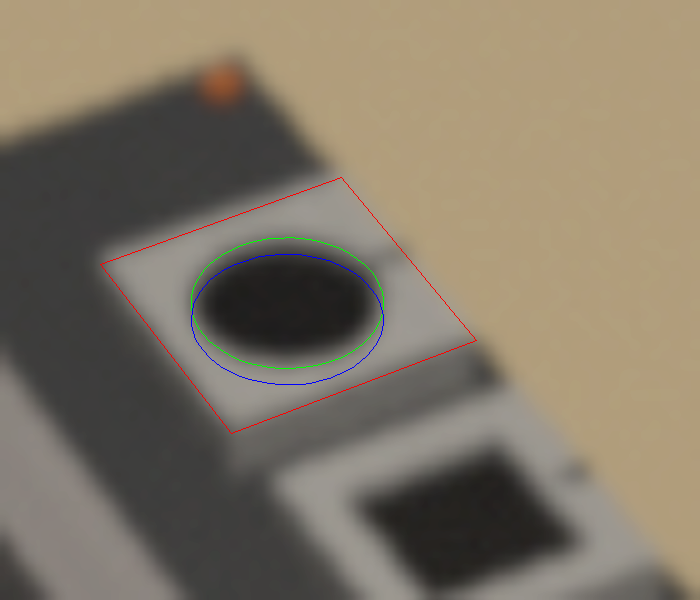

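View pics/ov0top.png

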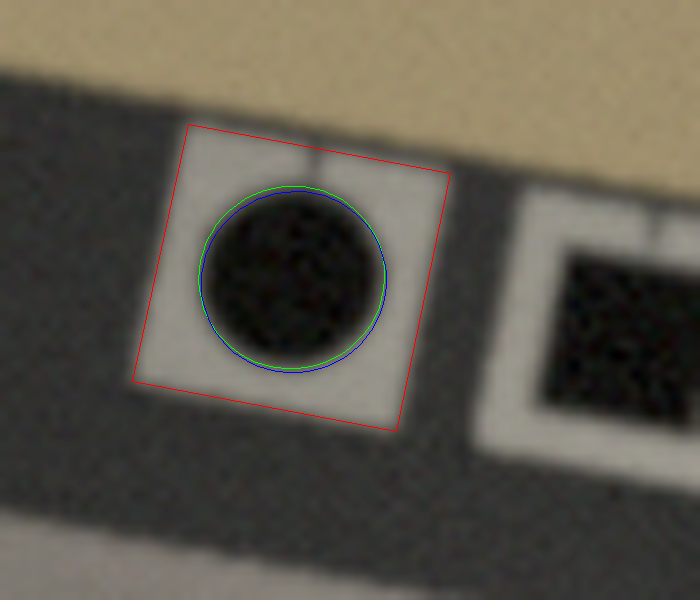

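move_arm(rows=[{"offset": [-0.0019,-0.0027,0.01],"twist": 0,"fingers": -0.4},{"offset": [0,0,0.012],"twist": 0,"fingers": -0.4},{"offset": [0,0,0.007],"twist": 0,"fingers": -0.4},{"offset": [0,0,0],"twist": 0,"fingers": -0.4},{"offset": [0,0,0],"twist": 0,"fingers": -0.4},{"offset": [0,0,0],"twist": 0,"fingers": -0.4}])

```text
clock: 7.6
eef_pos: [632.9, 84.4, 31.6]
eef_rot: [-180.0, -0.0, 140.0]
contact_force: [-0.0, -0.1, -2.0]
grip_width: 38.4
```

```bash
python3 - <<'E'
from ov import *
f=manip.grab_frame("side");pickle.dump(f,open("side5.pkl","wb"))
o=manip.get_obs(); p=o["eef_pos"];print(p,o["eef_rot"],o["contact_force"],o["clock"])
crop=np.array([290,170]);s=10
im=cv2.resize(f["img"][170:230,290:370,::-1],None,fx=s,fy=s,interpolation=cv2.INTER_CUBIC).copy()
im=cv2.convertScaleAbs(im,alpha=1.7)
cv2.imwrite("pics/raw5.png",im)
disc(f,im,(632.6,86.3),p[2]-5.8,(0,0,255),crop,s)
block(f,im,np.array((632.6,86.3)),-11,24,(0,255,0),crop,s)
cv2.imwrite("pics/ov5.png",im)
E
```

```text
[633.08347064  84.39749077  31.81555514] [1.79996590e+02 3.81608038e-03 1.39992479e+02] [ 0.67027221  0.12718991 -1.06259787] 7.65
```

View pics/ov5.png

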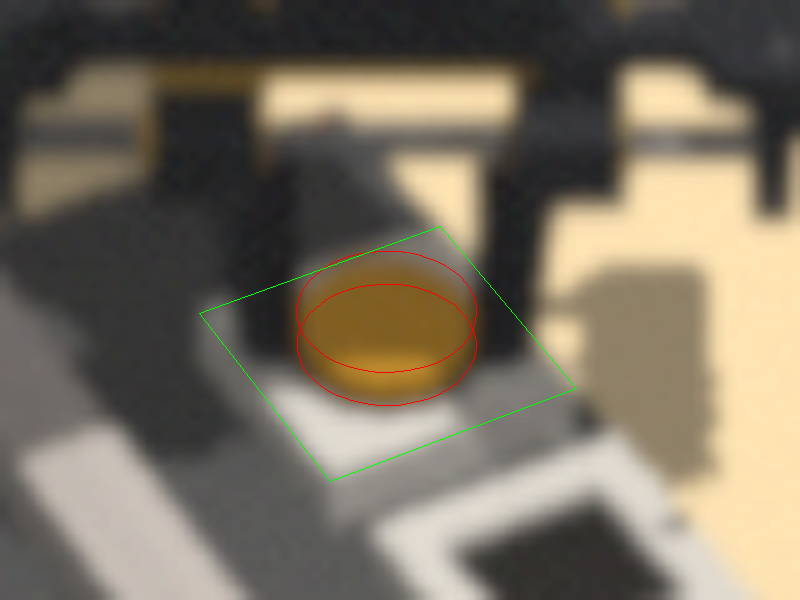

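View pics/raw5.png

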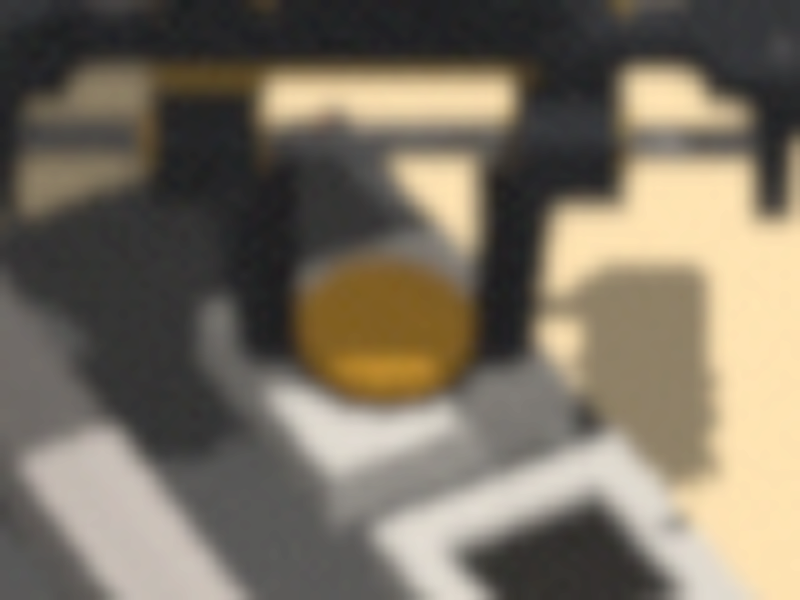

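```bash
python3 - <<'E'
from ov import *
f=pickle.load(open("side0.pkl","rb"));s=10
crop=np.array([300,300])
im=cv2.resize(f["img"][300:360,300:380,::-1],None,fx=s,fy=s,interpolation=cv2.INTER_CUBIC).copy()
disc(f,im,(428.5,-167.5),0,(0,0,255),crop,s)
g=pickle.load(open("side5.pkl","rb"))
cr2=np.array([290,170])
im2=cv2.resize(g["img"][185:225,305:355,::-1],None,fx=16,fy=16,interpolation=cv2.INTER_NEAREST)
cv2.imwrite("pics/ovb.png",im);cv2.imwrite("pics/n5.png",cv2.convertScaleAbs(im2,alpha=1.7))
E
```

```text
(no output)
```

View pics/ovb.png

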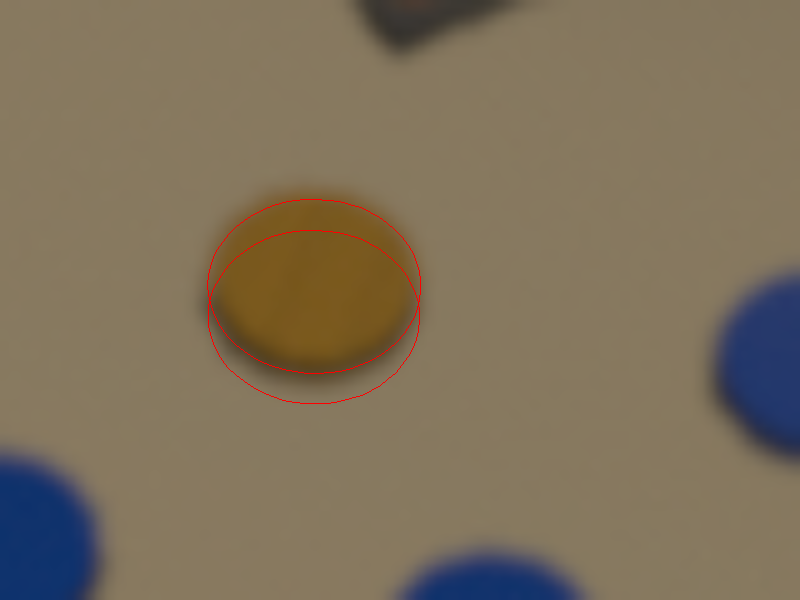

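View pics/n5.png

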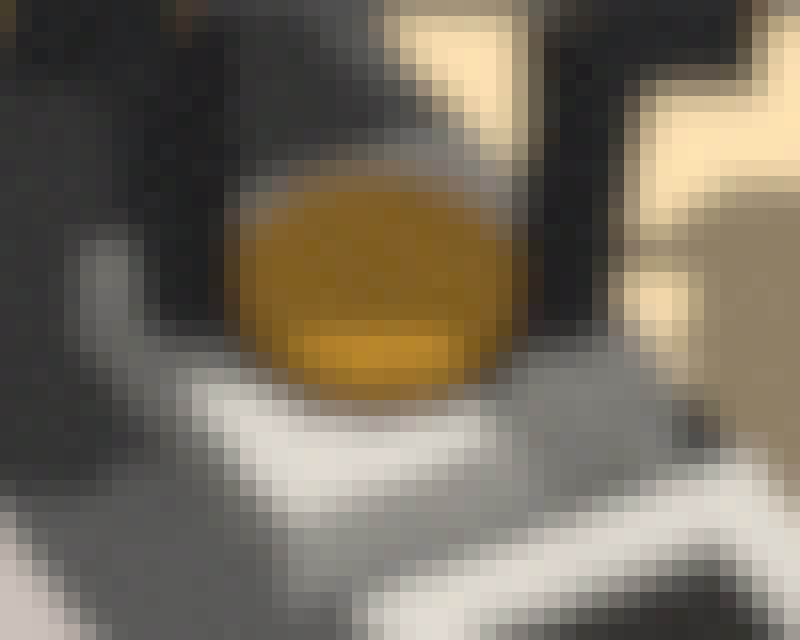

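move_arm(rows=[{"offset": [-0.0008,0.0008,0],"twist": 0,"fingers": -0.4},{"offset": [0,0,0.002],"twist": 0,"fingers": -0.4},{"offset": [0,0,0.001],"twist": 0,"fingers": -0.4},{"offset": [0,0,0.001],"twist": 0,"fingers": -0.4},{"offset": [0,0,0],"twist": 0,"fingers": -0.4},{"offset": [0,0,0],"twist": 0,"fingers": -0.4}])

```text
clock: 8.15
eef_pos: [634.0, 84.5, 27.6]
eef_rot: [-180.0, -0.0, 140.0]
contact_force: [0.1, -0.2, -0.8]
grip_width: 38.2
```

move_arm(rows=[{"offset": [0,0,0.001],"twist": 0,"fingers": -0.4},{"offset": [0,0,0.001],"twist": 0,"fingers": -0.4},{"offset": [0,0,0],"twist": 0,"fingers": -0.4},{"offset": [0,0,0],"twist": 0,"fingers": -0.4}])

```text
clock: 8.48
eef_pos: [634.1, 84.5, 25.6]
eef_rot: [-180.0, -0.0, 140.0]
contact_force: [0.6, 0.1, -1.2]
grip_width: 38.8
```

move_arm(rows=[{"offset": [0,0,0],"twist": 0,"fingers": 0.0},{"offset": [0,0,0],"twist": 0,"fingers": 0.15},{"offset": [0,0,0],"twist": 0,"fingers": 0.15},{"offset": [0,0,-0.01],"twist": 0,"fingers": 0.15},{"offset": [0,0,-0.03],"twist": 0,"fingers": 0.15},{"offset": [0,0,-0.03],"twist": 0,"fingers": 0.15},{"offset": [0,0,-0.03],"twist": 0,"fingers": 0.15},{"offset": [0,0,0],"twist": 0,"fingers": 0.15}])

```text
clock: 9.15
eef_pos: [638.5, 84.3, 134.0]
eef_rot: [179.6, 0.6, 140.0]
contact_force: [1.3, 0.1, 1.6]
grip_width: 50.9
```

```bash
python3 - <<'E'
from ov import *
f=manip.grab_frame("side");pickle.dump(f,open("side6.pkl","wb"))
o=manip.get_obs(); p=o["eef_pos"];print(p,o["eef_rot"],o["contact_force"],o["clock"])
crop=np.array([290,170]);s=10
im=cv2.resize(f["img"][170:230,290:370,::-1],None,fx=s,fy=s,interpolation=cv2.INTER_CUBIC).copy()
im=cv2.convertScaleAbs(im,alpha=1.7)
cv2.imwrite("pics/raw6.png",im)
E
```

```text
[637.24947124  84.34383648 131.12751193] [179.69471904   0.40920168 140.0039617 ] [0.41214929 0.11827205 0.53202966] 9.2
```

View pics/raw6.png

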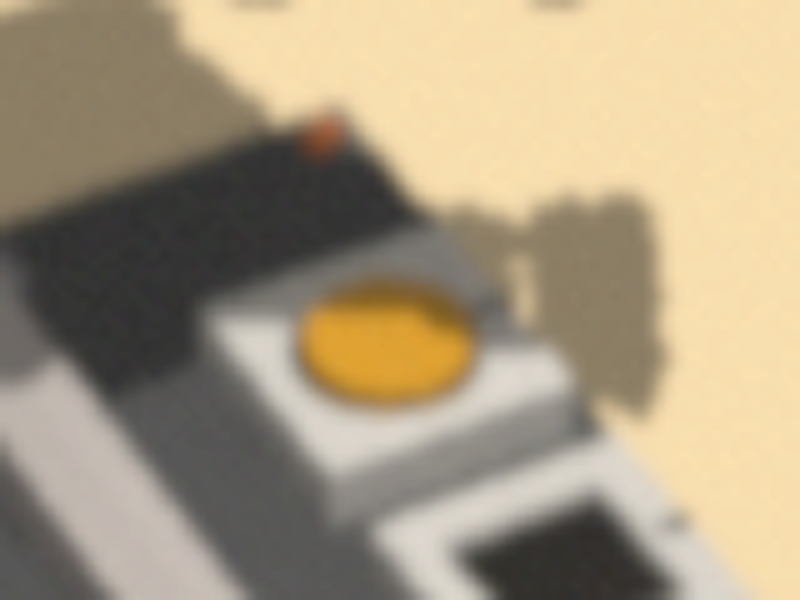

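```bash
python3 - <<'E'
from ov import *
a=np.radians(-11.0);X=np.array([np.cos(a),np.sin(a)]);Y=np.array([-np.sin(a),np.cos(a)])
for n,crop,die in(("top",(300,180),(637.8,88.5)),("side",(305,220),(632.5,86.1))):
    f=pickle.load(open(n+"0.pkl","rb"));s=8;die=np.array(die)
    im=cv2.resize(f["img"][crop[1]:crop[1]+75,crop[0]:crop[0]+100,::-1],None,fx=s,fy=s,interpolation=cv2.INTER_CUBIC).copy()
    crop=np.array(crop)
    yd=45.
    def pt(jx,jy,z): 
        w=die+(jx-45)*X+(jy-yd)*Y; return ((proj(f,[*w,z])-crop+.5)*s).round().astype(int).tolist()
    def poly(P,c): cv2.polylines(im,[np.array([pt(*q) for q in P])],True,c,1)
    y=-140
    poly([(66,y,40),(60,y-7,40),(-10,y-7,42),(-10,y+7,42),(60,y+7,40)],(0,0,255))
    poly([(-52,y-20,90),(-18,y-20,90),(-18,y-14,90),(-52,y-14,90)],(0,255,0))
    r=y+8+38*np.sin(.5);zz=44+38*np.cos(.5)
    poly([(-52,r,zz+5),(-18,r,zz+5)],(255,0,0))
    poly([(-47,y-25,42),(-23,y-25,42),(-23,y+25,42),(-47,y+25,42)],(255,255,0))
    cv2.imwrite(f"pics/leg0{n}.png",im)
E
```

```text
(no output)
```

View pics/leg0top.png

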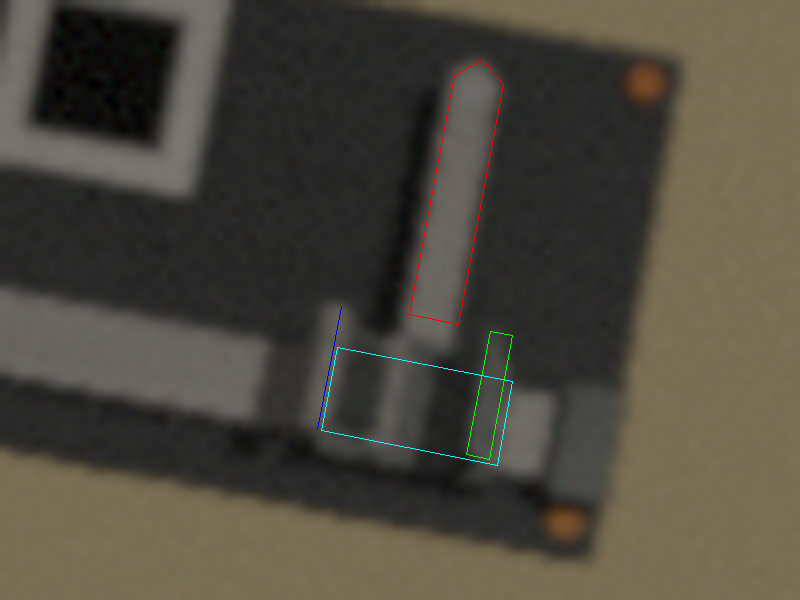

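View pics/leg0side.png

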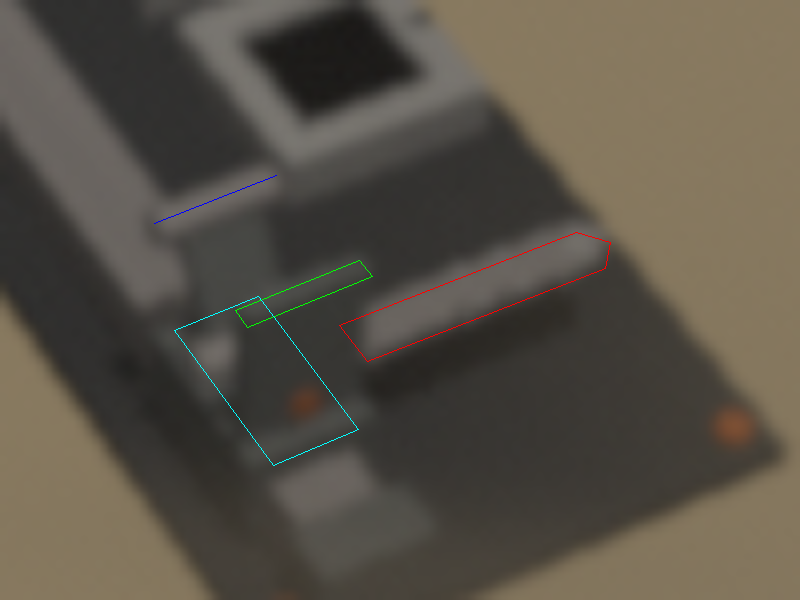

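move_arm(rows=[{"offset": [0,0,-0.01],"twist": 6.8,"fingers": 0.6},{"offset": [0,0,-0.005],"twist": 6.8,"fingers": 1},{"offset": [0,0,0],"twist": 6.8,"fingers": 1},{"offset": [0,0,0],"twist": 6.8,"fingers": 1},{"offset": [0,0,0],"twist": 6.8,"fingers": 1},{"offset": [0,0,0],"twist": 6.8,"fingers": 1},{"offset": [0,0,0],"twist": 6.8,"fingers": 1},{"offset": [0,0,0],"twist": 6.8,"fingers": 1},{"offset": [0,0,0],"twist": 6.6,"fingers": 1}])

```text
clock: 9.95
eef_pos: [633.4, 84.5, 139.9]
eef_rot: [-179.9, 0.0, 78.7]
contact_force: [0.3, -0.1, 0.0]
grip_width: 88.3
```

move_arm(rows=[{"offset": [-0.029,-0.013,0],"twist": 0,"fingers": 1},{"offset": [-0.029,-0.013,0],"twist": 0,"fingers": 1},{"offset": [-0.029,-0.013,0],"twist": 0,"fingers": 1},{"offset": [-0.029,-0.013,0],"twist": 0,"fingers": 1},{"offset": [-0.029,-0.013,0],"twist": 0,"fingers": 1},{"offset": [-0.029,-0.013,0],"twist": 0,"fingers": 1},{"offset": [0,0,0],"twist": 0,"fingers": 1},{"offset": [0,0,0],"twist": 0,"fingers": 1},{"offset": [0,0,0],"twist": 0,"fingers": 1}])

```text
clock: 10.7
eef_pos: [524.4, -71.2, 140.6]
eef_rot: [-180.0, -0.0, 79.0]
contact_force: [0.7, 0.6, 0.0]
grip_width: 88.4
```

```bash
python3 - <<'E'
from ov import *
f=manip.grab_frame("side");pickle.dump(f,open("side7.pkl","wb"))
o=manip.get_obs(); p=o["eef_pos"];print(p,o["eef_rot"],o["contact_force"],o["clock"],o["grip_width"])
save(f,"side7.png",(250,150,410,270),5)
E
```

```text
[524.72088649 -70.7691241  140.60842745] [-1.79999006e+02 -2.22363652e-02  7.90191834e+01] [ 0.01262277  0.74190234 -0.04612443] 10.75 88.10855181402417
```

View pics/side7.png

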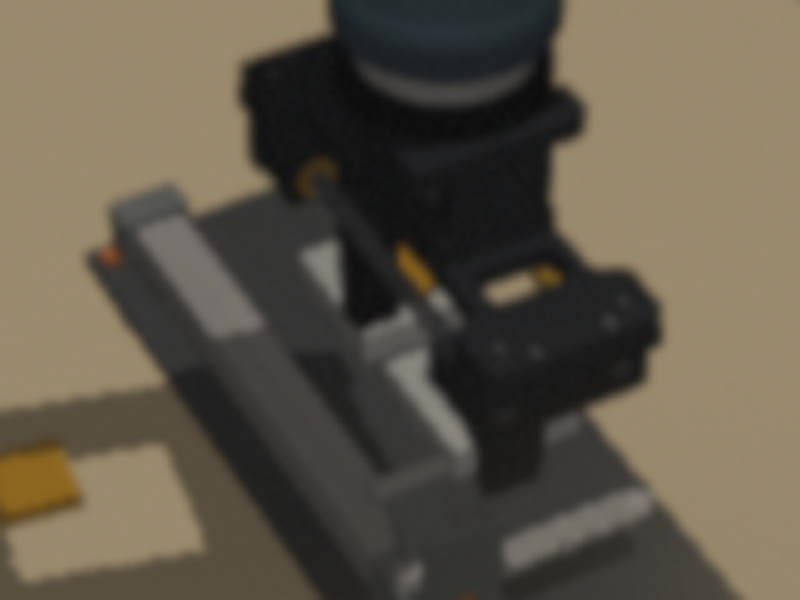

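move_arm(rows=[{"offset": [0,-0.0005,0.02],"twist": 0,"fingers": 1},{"offset": [0,0,0.02],"twist": 0,"fingers": 1},{"offset": [0,0,0.01],"twist": 0,"fingers": 1},{"offset": [0,0,0.005],"twist": 0,"fingers": 1},{"offset": [0,0,0],"twist": 0,"fingers": 1},{"offset": [0,0,0],"twist": 0,"fingers": 1}])

```text
clock: 11.25
eef_pos: [524.3, -71.0, 86.0]
eef_rot: [180.0, -0.0, 79.0]
contact_force: [0.0, -0.1, -0.8]
grip_width: 88.1
```

```bash
python3 - <<'E'
from ov import *
f=manip.grab_frame("side");pickle.dump(f,open("side8.pkl","wb"))
o=manip.get_obs(); p=o["eef_pos"];print(p,o["eef_rot"],o["contact_force"],o["clock"],o["grip_width"])
save(f,"side8.png",(270,190,390,280),6.5)
E
```

```text
[524.58599627 -71.25806194  86.44330292] [1.79939609e+02 8.50000662e-03 7.90279527e+01] [-0.37437585 -0.49706167 -0.09328408] 11.3 88.38323520391381
```

View pics/side8.png

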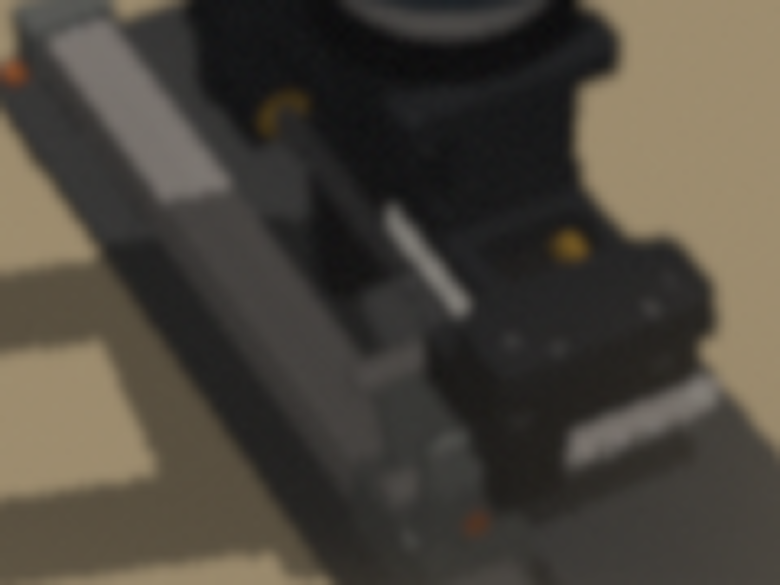

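move_arm(rows=[{"offset": [0,0,0.008],"twist": 0,"fingers": 1},{"offset": [0,0,0.008],"twist": 0,"fingers": 1},{"offset": [0,0,0.007],"twist": 0,"fingers": 1},{"offset": [0,0,0.004],"twist": 0,"fingers": 1},{"offset": [0,0,0],"twist": 0,"fingers": 1},{"offset": [0,0,0],"twist": 0,"fingers": 1}])

```text
clock: 11.8
eef_pos: [523.5, -71.3, 58.2]
eef_rot: [-179.9, -0.0, 79.0]
contact_force: [0.7, -0.3, 0.2]
grip_width: 88.3
```

move_arm(rows=[{"offset": [0.005,0,0],"twist": 0,"fingers": 1},{"offset": [0.005,0,0],"twist": 0,"fingers": 1},{"offset": [0.003,0,0],"twist": 0,"fingers": 1},{"offset": [0,0,0],"twist": 0,"fingers": 1},{"offset": [0,0,0],"twist": 0,"fingers": 1}])

```text
clock: 12.22
eef_pos: [526.5, -58.2, 58.9]
eef_rot: [180.0, 0.0, 79.0]
contact_force: [0.0, 0.5, 0.2]
grip_width: 88.3
```

move_arm(rows=[{"offset": [0.002,0,0],"twist": 0,"fingers": 1},{"offset": [0.002,0,0],"twist": 0,"fingers": 1},{"offset": [0,0,0],"twist": 0,"fingers": 1}])

```text
clock: 12.47
eef_pos: [527.1, -54.4, 58.7]
eef_rot: [180.0, -0.0, 79.0]
contact_force: [0.1, 0.0, -0.1]
grip_width: 88.0
```

move_arm(rows=[{"offset": [0.002,0,0],"twist": 0,"fingers": 1},{"offset": [0.002,0,0],"twist": 0,"fingers": 1},{"offset": [0,0,0],"twist": 0,"fingers": 1}])

```text
clock: 12.72
eef_pos: [527.9, -50.7, 58.7]
eef_rot: [180.0, 0.0, 79.0]
contact_force: [-0.1, -2.1, 1.5]
grip_width: 88.3
```

move_arm(rows=[{"offset": [0.002,0,0],"twist": 0,"fingers": 1},{"offset": [0.002,0,0],"twist": 0,"fingers": 1},{"offset": [0,0,0],"twist": 0,"fingers": 1},{"offset": [0,0,0],"twist": 0,"fingers": 1}])

```text
clock: 13.05
eef_pos: [528.7, -46.6, 58.7]
eef_rot: [180.0, -0.0, 79.0]
contact_force: [-1.0, -1.3, 0.5]
grip_width: 88.4
```

move_arm(rows=[{"offset": [0,0,0],"twist": 0,"fingers": 0.8},{"offset": [0,0,0],"twist": 0,"fingers": 0.6},{"offset": [0,0,0],"twist": 0,"fingers": 0.42},{"offset": [0,0,0],"twist": 0,"fingers": 0.42},{"offset": [0,0,0],"twist": 0,"fingers": 0.42}])

```text
clock: 13.47
eef_pos: [528.6, -46.9, 58.7]
eef_rot: [180.0, 0.0, 79.0]
contact_force: [-0.3, -2.8, -0.2]
grip_width: 62.7
```

```bash
python3 - <<'E'
from ov import *
f=manip.grab_frame("side");pickle.dump(f,open("side9.pkl","wb"))
o=manip.get_obs(); p=o["eef_pos"];print(p,o["eef_rot"],o["contact_force"],o["clock"],o["grip_width"])
save(f,"side9.png",(270,190,390,280),6.5)
f=manip.grab_frame("top");pickle.dump(f,open("top9.pkl","wb"))
save(f,"top9.png",(250,150,410,270),5)
E
```

```text
[528.63804676 -46.88297868  58.73842642] [1.79996654e+02 2.82816622e-03 7.89949817e+01] [ 0.04763037 -2.79947942 -0.35003753] 13.5167 62.578459379802126
```

View pics/side9.png

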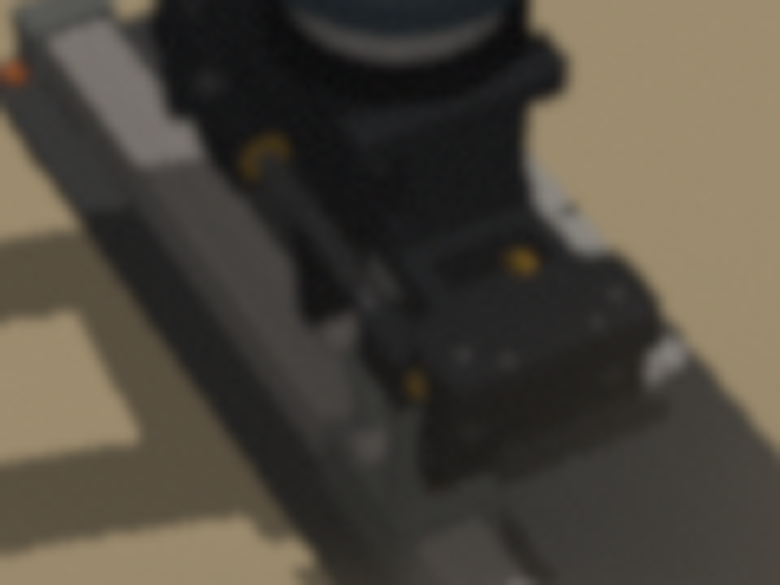

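View pics/top9.png

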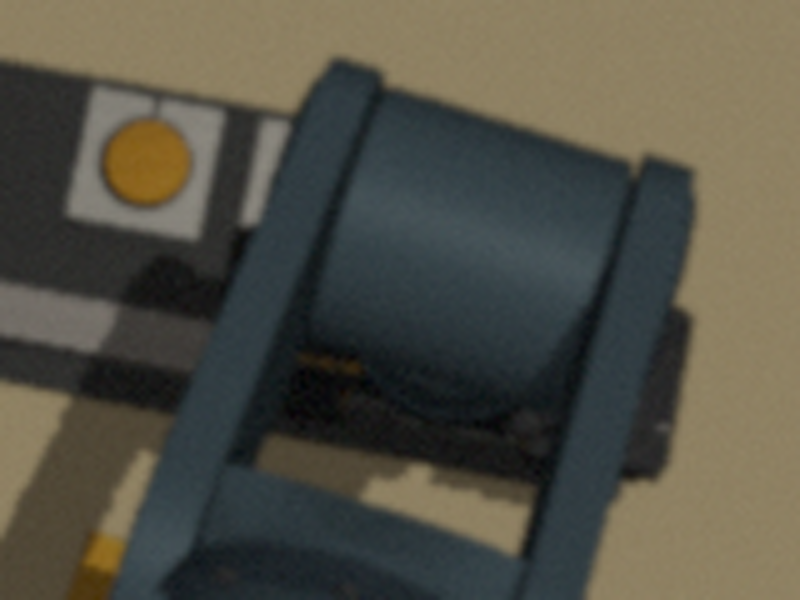

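move_arm(rows=[{"offset": [0.004,0,0],"twist": 0,"fingers": 0.42},{"offset": [0.008,0,0],"twist": 0,"fingers": 0.42},{"offset": [0.01,0,0],"twist": 0,"fingers": 0.42},{"offset": [0.01,0,0],"twist": 0,"fingers": 0.42},{"offset": [0.01,0,0],"twist": 0,"fingers": 0.42},{"offset": [0.01,0,0],"twist": 0,"fingers": 0.42},{"offset": [0.01,0,0],"twist": 0,"fingers": 0.42},{"offset": [0.01,0,0],"twist": 0,"fingers": 0.42},{"offset": [0.01,0,0],"twist": 0,"fingers": 0.42},{"offset": [0.01,0,0],"twist": 0,"fingers": 0.42}])

```text
clock: 14.4
eef_pos: [546.4, 44.5, 58.7]
eef_rot: [180.0, 0.0, 79.0]
contact_force: [-0.0, -2.0, 0.5]
grip_width: 62.8
```

move_arm(rows=[{"offset": [0.01,0,0],"twist": 0,"fingers": 0.42},{"offset": [0.01,0,0],"twist": 0,"fingers": 0.42},{"offset": [0.01,0,0],"twist": 0,"fingers": 0.42},{"offset": [0.01,0,0],"twist": 0,"fingers": 0.42},{"offset": [0.008,0,0],"twist": 0,"fingers": 0.42},{"offset": [0.006,0,0],"twist": 0,"fingers": 0.42},{"offset": [0.003,0,0],"twist": 0,"fingers": 0.42},{"offset": [0.001,0,0],"twist": 0,"fingers": 0.42},{"offset": [0,0,0],"twist": 0,"fingers": 0.42},{"offset": [0,0,0],"twist": 0,"fingers": 0.42}])

```text
clock: 15.23
eef_pos: [557.3, 100.3, 58.8]
eef_rot: [180.0, -0.0, 79.0]
contact_force: [0.5, -4.5, 0.6]
grip_width: 62.8
```

```bash
python3 - <<'E'
from ov import *
f=manip.grab_frame("side");pickle.dump(f,open("side10.pkl","wb"))
o=manip.get_obs(); p=o["eef_pos"];print(p,o["eef_rot"],o["contact_force"],o["clock"],o["grip_width"])
save(f,"side10.png",(270,160,390,250),6.5)
f=manip.grab_frame("top");pickle.dump(f,open("top10.pkl","wb"))
save(f,"top10.png",(230,150,350,240),6.5)
E
```

```text
[557.25843645 100.21959683  58.76670099] [ 1.79997749e+02 -7.80173496e-03  7.89758094e+01] [ 0.87200797 -2.48586335  1.13617452] 15.2833 62.72756801904652
```

View pics/side10.png

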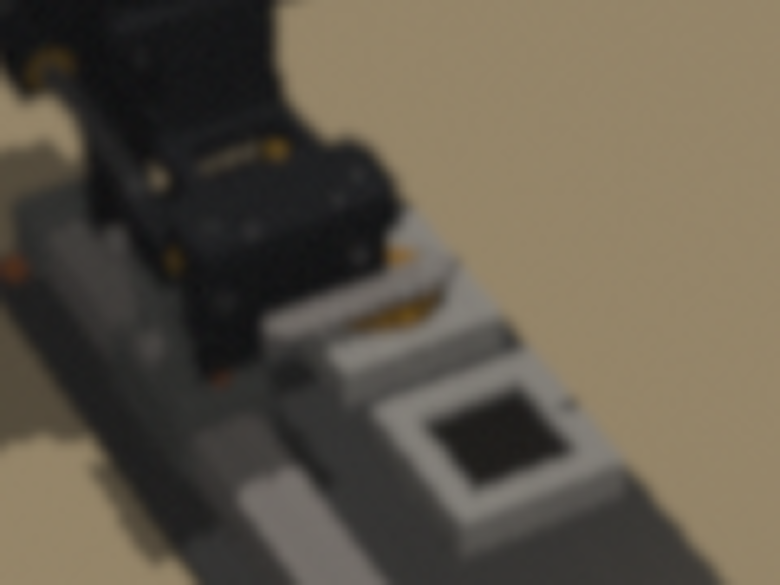

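View pics/top10.png

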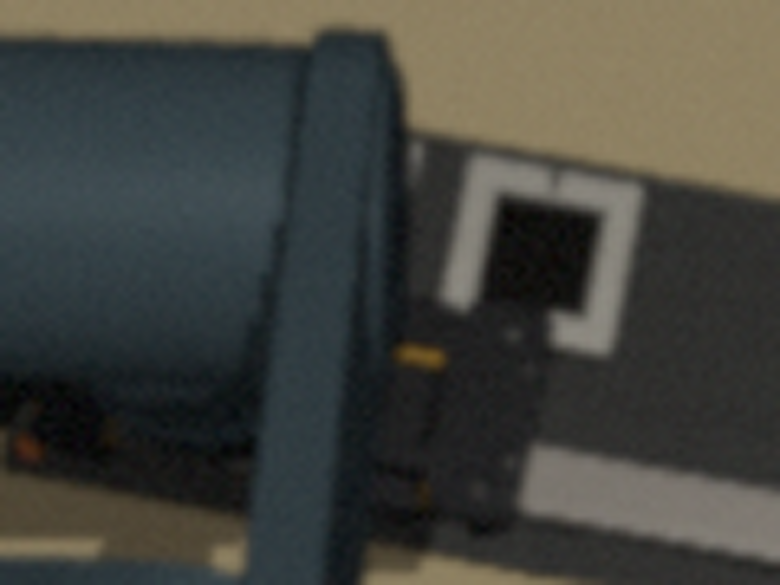

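```bash
cat > leg.py <<'E'
from ov import *
def leg(fn,out,ts,die=(632.5,86.1),crop=(300,180),s=10):
    f=pickle.load(open(fn,"rb"));die=np.array(die)
    a=np.radians(-11.0);X=np.array([np.cos(a),np.sin(a)]);Y=np.array([-np.sin(a),np.cos(a)])
    im=cv2.resize(f["img"][crop[1]:crop[1]+55,crop[0]:crop[0]+70,::-1],None,fx=s,fy=s,interpolation=cv2.INTER_CUBIC).copy()
    im=cv2.convertScaleAbs(im,alpha=1.5);cv2.imwrite("pics/r"+out,im);crop=np.array(crop)
    def pt(jx,jy,z): 
        w=die+jx*X+jy*Y; return ((proj(f,[*w,z])-crop+.5)*s).round().astype(int).tolist()
    block(f,im,die,-11,24,(0,255,0),crop,s)
    cv2.line(im,pt(31,0,24),pt(31,0,8),(255,0,0),1)
    for t,c in zip(ts,((0,0,255),(255,0,255),(0,255,255))):
        cv2.polylines(im,[np.array([pt(21,t,40),pt(14,t-7,40),pt(-50,t-7,42),pt(-50,t+7,42),pt(14,t+7,40)])],True,c,1)
    cv2.imwrite("pics/"+out,im)
E
python3 -c "
from leg import *
leg('side10.pkl','ov10.png',(-12,-16))"
```

```text
(no output)
```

View pics/ov10.png

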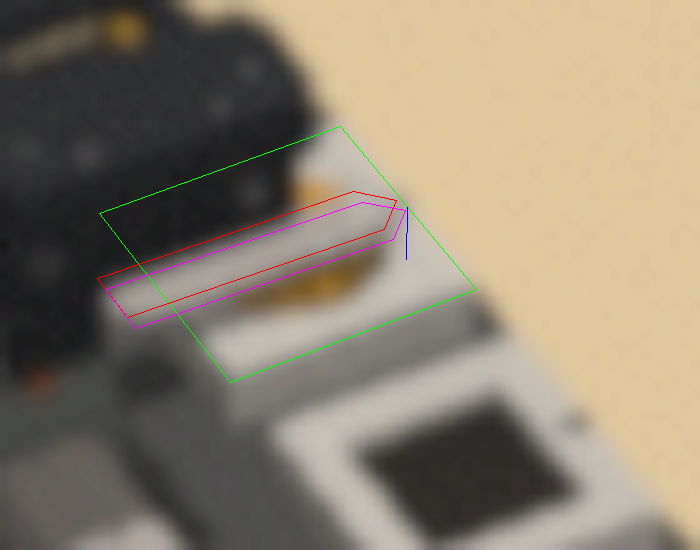

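View pics/rov10.png

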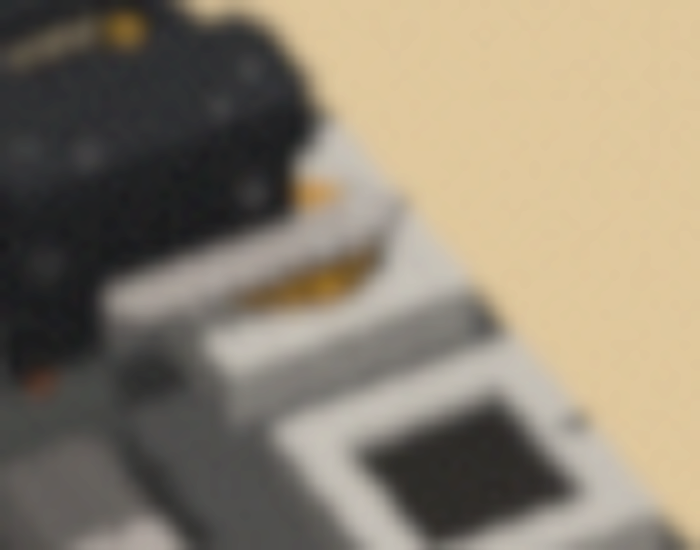

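```bash
python3 - <<'E'
from ov import *
ims=[pickle.load(open(f"side{i}.pkl","rb"))["img"].astype(float) for i in(0,1,2,3)]
im=np.mean(ims,0)[180:220,300:360,::-1].astype(np.uint8)
im=cv2.convertScaleAbs(cv2.resize(im,None,fx=13,fy=13,interpolation=cv2.INTER_CUBIC),alpha=1.5)
f=pickle.load(open("side0.pkl","rb"));crop=np.array([300,180])
raw=im.copy()
a=np.radians(-11.0);X=np.array([np.cos(a),np.sin(a)]);Y=np.array([-np.sin(a),np.cos(a)])
for t,c in((0,(0,255,0)),(3,(0,0,255))):
    d=np.array((632.5,86.1))+t*Y
    block(f,im,d,-11,24,c,crop,13)
    disc(f,im,d,24,c,crop,13,21.5,0)
    p=[((proj(f,[*(d+x*X),z])-crop+.5)*13).round().astype(int).tolist() for x,z in((21.5,24),(31,24),(31,8))]
    cv2.polylines(im,[np.array(p)],False,c,1)
cv2.imwrite("pics/idx.png",im);cv2.imwrite("pics/idxr.png",raw)
E
```

```text
(no output)
```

View pics/idx.png

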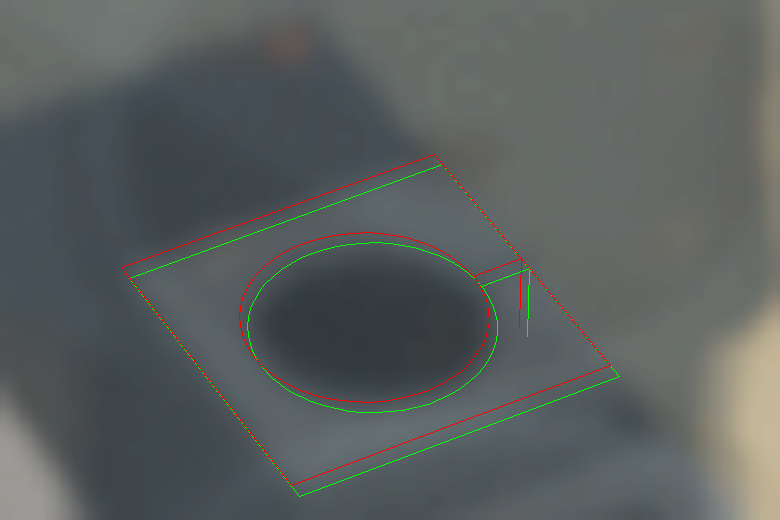

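View pics/idxr.png

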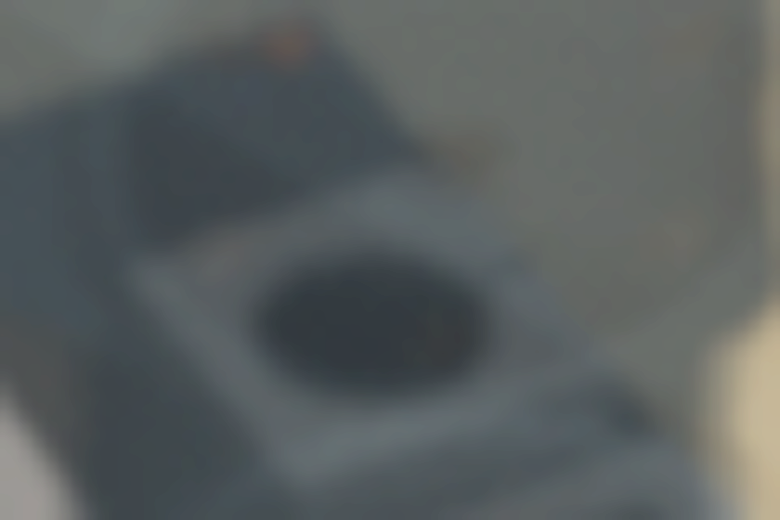

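```bash
cat > idx.py <<'E'
from ov import *
def run(n,crop,w,h,s,base,tl,out,alpha=1.5):
    f=pickle.load(open(n,"rb"))
    im=f["img"][crop[1]:crop[1]+h,crop[0]:crop[0]+w,::-1]
    im=cv2.convertScaleAbs(cv2.resize(im,None,fx=s,fy=s,interpolation=cv2.INTER_CUBIC),alpha=alpha)
    cv2.imwrite("pics/r"+out,im);crop=np.array(crop)
    a=np.radians(-11.0);X=np.array([np.cos(a),np.sin(a)]);Y=np.array([-np.sin(a),np.cos(a)])
    for (x,t),c in zip(tl,((0,255,0),(0,0,255),(255,0,255))):
        d=np.array(base)+t*Y+x*X
        block(f,im,d,-11,24,c,crop,s); disc(f,im,d,24,c,crop,s,21.5,0)
        p=[((proj(f,[*(d+x*X),z])-crop+.5)*s).round().astype(int).tolist() for x,z in((21.5,24),(31,24),(31,8))]
        cv2.polylines(im,[np.array(p)],False,c,1)
    cv2.imwrite("pics/"+out,im)
E
python3 -c "
from idx import *
run('side0.pkl',(305,185),50,40,16,(632.5,86.1),[(0,0),(0,3)],'idxs.png')
run('top0.pkl',(255,160),50,40,16,(637.8,88.5),[(0,0),(0,2)],'idxt.png')"
```

```text
(no output)
```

View pics/idxs.png

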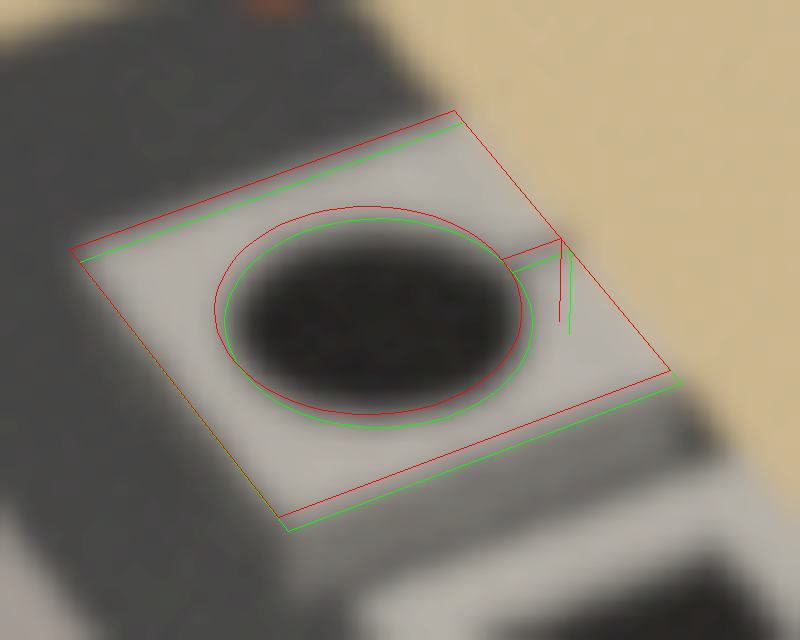

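View pics/idxt.png

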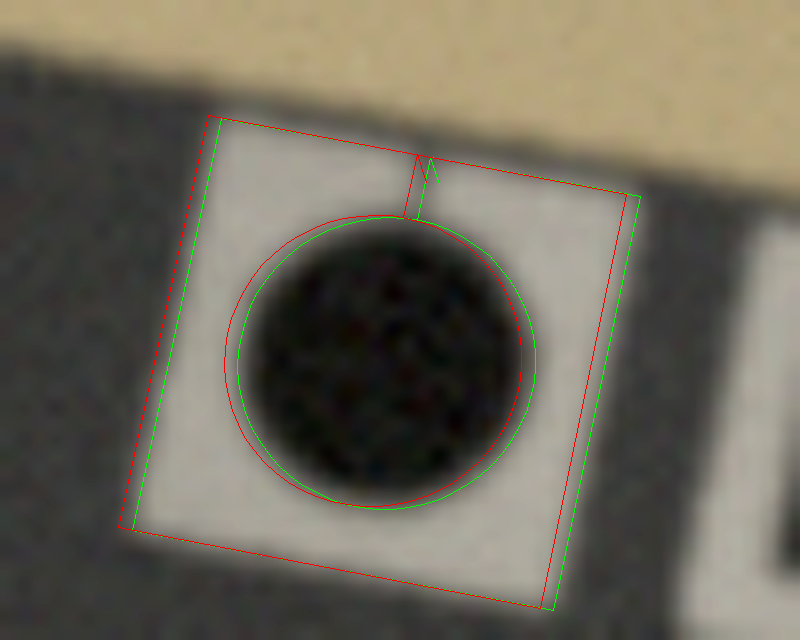

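```bash
python3 - <<'E'
from ov import *
f=pickle.load(open("side0.pkl","rb"));g=cv2.cvtColor(f["img"],cv2.COLOR_RGB2GRAY)
print(g[196:208,332:348])
t=pickle.load(open("top0.pkl","rb"));h=cv2.cvtColor(t["img"],cv2.COLOR_RGB2GRAY)
print(h[165:176,274:290])
a=np.radians(-11.0);X=np.array([np.cos(a),np.sin(a)]);Y=np.array([-np.sin(a),np.cos(a)])
for x in(22,25,28,31):
    print(x,[proj(f,[*(np.array((632.5,86.1))+x*X+y*Y),24]).round(2).tolist() for y in(0,2)],[proj(t,[*(np.array((637.8,88.5))+x*X+y*Y),24]).round(2).tolist() for y in(0,2)])
E
```

```text
[[116 116 116 118 119 120 122 122 123 123 123 123 123 122 123 123]
 [114 115 115 117 118 119 121 121 122 122 123 123 122 123 123 123]
 [105 108 111 114 116 117 118 118 118 121 122 123 123 122 122 122]
 [ 85  92  99 105 110 110 108 106 110 117 122 123 123 123 123 123]
 [ 58  68  78  89  96  97  97  97 104 115 121 122 123 123 123 123]
 [ 37  45  54  66  78  87  98 103 109 116 121 122 122 123 123 123]
 [ 27  31  35  44  60  81 101 111 115 118 120 122 122 123 122 123]
 [ 24  24  27  31  45  73  99 112 117 118 120 121 122 122 122 123]
 [ 25  26  25  27  40  68  97 111 116 118 119 120 121 122 122 123]
 [ 24  24  23  26  38  67  98 113 117 118 118 119 121 122 122 122]
 [ 25  24  24  27  43  73 101 114 117 117 117 119 120 121 122 122]
 [ 24  26  26  35  58  85 107 117 118 117 117 117 118 118 117 119]]
[[ 99 103 104 107 109 107 108 110 108 110 110 111 112 110 111 111]
 [ 73  80  84  85  92  95 104 104 106 106 106 109 110 110 110 111]
 [ 61  61  60  63  66  74  77  84  86  92  98 104 103 105 107 108]
 [ 86  79  75  72  63  63  60  58  64  68  73  80  83  83  87  95]
 [104 101 101  97  93  85  74  58  62  64  63  62  61  60  65  72]
 [109 107 106 108 109 103  89  70  81  90  90  87  79  70  66  65]
 [108 109 111 109 107 104  93  77  95 106 107 106 101  97  93  93]
 [108 107 103 103 100  97  86  82  99 110 110 111 111 110 109 112]
 [102  98  91  80  74  69  66  70  89 100 108 109 111 111 111 113]
 [ 85  70  59  48  42  39  38  45  61  75  90 101 107 110 112 111]
 [ 56  41  30  24  17  17  16  25  31  44  60  84 102 109 114 111]]
22 [[336.72, 201.44], [336.28, 200.91]] [[280.58, 173.03], [279.74, 172.87]]
25 [[337.88, 201.01], [337.44, 200.48]] [[280.85, 171.79], [280.0, 171.63]]
28 [[339.04, 200.58], [338.6, 200.05]] [[281.11, 170.55], [280.27, 170.39]]
31 [[340.2, 200.15], [339.76, 199.63]] [[281.38, 169.31], [280.53, 169.15]]
```

```bash
cat > prof.py <<'E'
from ov import *
import sys
f=pickle.load(open(sys.argv[1],"rb"));g=cv2.cvtColor(f["img"],cv2.COLOR_RGB2GRAY);t=float(sys.argv[2])
a=np.radians(-11.0);X=np.array([np.cos(a),np.sin(a)]);Y=np.array([-np.sin(a),np.cos(a)])
print("cols 314..342, rows 192..215");print(g[190:216,314:343:2])
d=np.array((632.5,86.1))
for x in(-30,-10,0,10,14,21):
    print(x,[proj(f,[*(d+x*X+(t+w)*Y),z]).round(2).tolist() for w,z in((7,42),(-7,42),(-7,38),(0,40))])
E
python3 prof.py side10.pkl -12
```

```text
cols 314..342, rows 192..215
[[ 32  32  33  35  42  32  31  28  46 104 131 135 134 135 135]
 [ 32  31  32  33  39  30  26  24  35  90 128 134 134 135 135]
 [ 34  32  31  30  30  24  23  23  34  92 128 134 134 135 134]
 [ 31  31  30  27  25  23  24  21  40 104 129 133 135 135 135]
 [ 30  29  26  24  24  21  20  23  56 112 129 132 134 135 134]
 [ 27  24  23  20  21  23  22  27  80 120 129 131 134 135 135]
 [ 24  23  24  21  22  23  23  31  98 124 127 130 134 135 135]
 [ 23  23  20  21  22  26  26  32 101 122 123 127 131 133 135]
 [ 23  23  21  19  21  31  30  32  94 113 117 123 128 130 134]
 [ 21  19  20  21  21  34  33  31  89 107 115 121 120 122 133]
 [ 21  21  20  20  21  30  28  35  91 108 114 119 114 115 133]
 [ 21  18  20  20  19  24  30  50  98 110 113 117 109 116 132]
 [ 20  19  20  20  23  35  51  75 104 110 112 110 102 119 132]
 [ 20  19  19  25  39  59  81  97 109 111 105  97  95 123 131]
 [ 20  20  29  47  68  87 100 107 107 106  91  82  92 125 130]
 [ 25  34  56  76  94 103 107 105  96  90  73  67  91 126 129]
 [ 41  62  86  98 106 109 103  91  79  72  61  63  97 128 129]

[... 322 characters left out ...]
65  65  77  89 105 113 121 124 123 120 110  96  87  84]
 [ 56  56  61  85 110 121 125 128 126 116 103  95  86  84  82]
 [ 48  50  60  88 121 126 127 123 115 101  89  86  83  82  78]
 [ 40  43  57  81 117 125 119 109  98  89  84  84  82  79  78]]
-30 [[317.27, 204.36], [320.29, 208.2], [320.3, 209.54], [318.78, 206.94]]
-10 [[325.29, 201.42], [328.34, 205.22], [328.33, 206.56], [326.81, 203.98]]
0 [[329.26, 199.97], [332.34, 203.74], [332.32, 205.08], [330.79, 202.52]]
10 [[333.22, 198.52], [336.31, 202.27], [336.28, 203.61], [334.75, 201.06]]
14 [[334.79, 197.94], [337.89, 201.69], [337.86, 203.03], [336.32, 200.48]]
21 [[337.54, 196.93], [340.65, 200.67], [340.62, 202.01], [339.08, 199.46]]
```

move_arm(rows=[{"offset": [0.003,0,0],"twist": 0,"fingers": 0.42},{"offset": [0.004,0,0],"twist": 0,"fingers": 0.42},{"offset": [0.004,0,0],"twist": 0,"fingers": 0.42},{"offset": [0.002,0,0],"twist": 0,"fingers": 0.42},{"offset": [0,0,0],"twist": 0,"fingers": 0.42},{"offset": [0,0,0],"twist": 0,"fingers": 0.42},{"offset": [0,0,0],"twist": 0,"fingers": 0.42}])

```text
clock: 15.92
eef_pos: [559.8, 113.4, 58.7]
eef_rot: [180.0, -0.0, 79.0]
contact_force: [0.1, -3.2, 1.9]
grip_width: 62.7
```

```bash
python3 - <<'E'
from leg import *
for n in("side","top"):
    f=manip.grab_frame(n);pickle.dump(f,open(n+"11.pkl","wb"))
o=manip.get_obs(); p=o["eef_pos"];print(p,o["eef_rot"],o["contact_force"],o["clock"],o["grip_width"])
save(f,"top11.png",(230,150,350,240),6.5)
leg('side11.pkl','ov11.png',(1.3,))
E
python3 prof.py side11.pkl 1.3
```

```text
[559.76209105 113.18894469  58.74794008] [ 1.79995303e+02 -3.56465456e-03  7.89961723e+01] [ 0.42833944 -1.75106267  1.1317162 ] 16.0167 62.91062379628556
cols 314..342, rows 192..215
[[ 26  24  24  23  19  20  26  41  65 106 131 134 134 134 134]
 [ 21  22  23  24  21  21  26  46  59  93 128 133 134 134 134]
 [ 21  21  21  20  22  21  33  56  75  98 128 133 134 134 134]
 [ 21  21  21  24  25  20  43  77 100 115 129 133 134 134 133]
 [ 19  21  20  25  30  23  57 102 117 122 127 131 134 134 133]
 [ 19  23  21  27  29  24  70 115 120 120 123 127 134 134 134]
 [ 20  22  22  23  25  24  76 115 117 118 119 120 131 134 134]
 [ 20  19  20  21  25  34  83 114 113 117 116 113 128 133 134]
 [ 20  19  19  26  42  60  95 112 111 114 112 108 126 129 134]
 [ 20  22  31  49  70  88 105 110 109 108 101 102 116 120 133]
 [ 25  39  58  76  95 104 109 106 103  91  82  91 104 113 132]
 [ 44  67  86  98 107 109 105  96  87  75  68  87 106 119 131]
 [ 75  93 104 107 109 104  97  81  71  71  71  90 113 126 131]
 [ 96 106 108 107 106  90  81  68  66  82  87  93 113 128 131]
 [107 108 106  98  89  73  70  71 
[... 473 characters left out ...]
42  58  86 121 126 124 123 122 124 123 119 109  95  87  83]
 [ 36  54  72 113 127 127 127 127 125 116 103  94  86  82  81]
 [ 37  50  63 101 124 128 126 123 115 101  88  85  84  82  79]
 [ 43  50  58  84 117 125 119 109  98  89  84  83  81  78  77]]
-30 [[314.44, 200.77], [317.42, 204.55], [317.44, 205.89], [315.94, 203.32]]
-10 [[322.42, 197.87], [325.44, 201.61], [325.44, 202.95], [323.93, 200.4]]
0 [[326.38, 196.43], [329.41, 200.15], [329.4, 201.49], [327.89, 198.95]]
10 [[330.32, 195.0], [333.37, 198.7], [333.35, 200.04], [331.83, 197.51]]
14 [[331.89, 194.43], [334.95, 198.13], [334.92, 199.46], [333.4, 196.94]]
21 [[334.62, 193.43], [337.7, 197.12], [337.67, 198.46], [336.14, 195.94]]
```

View pics/ov11.png

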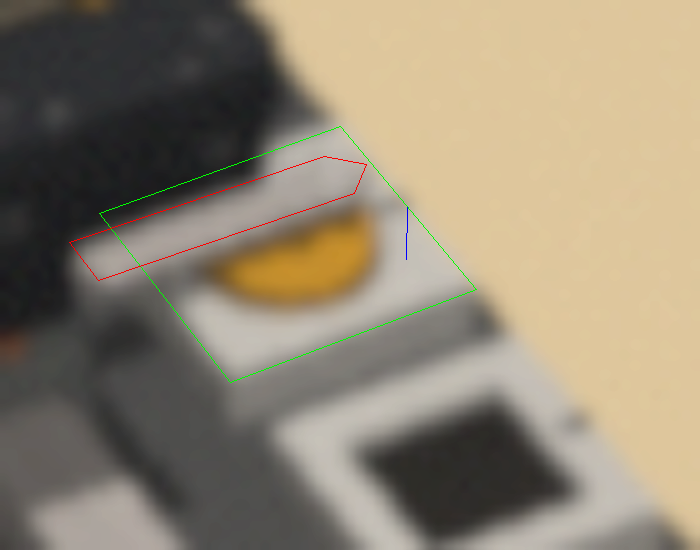

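View pics/rov11.png

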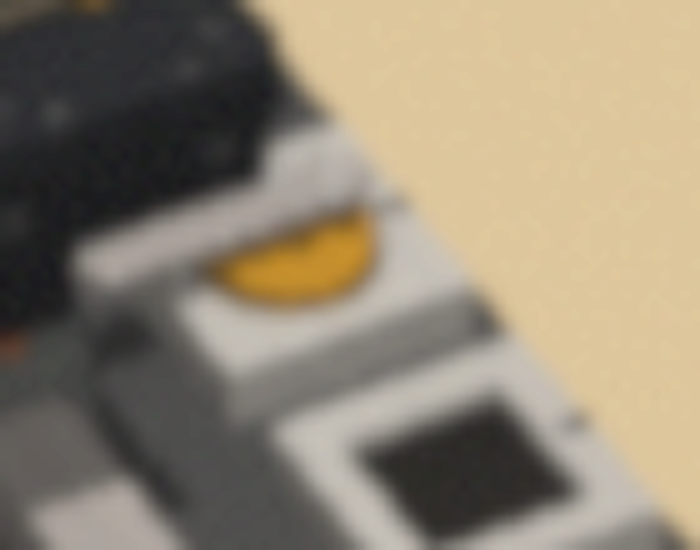

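View pics/top11.png

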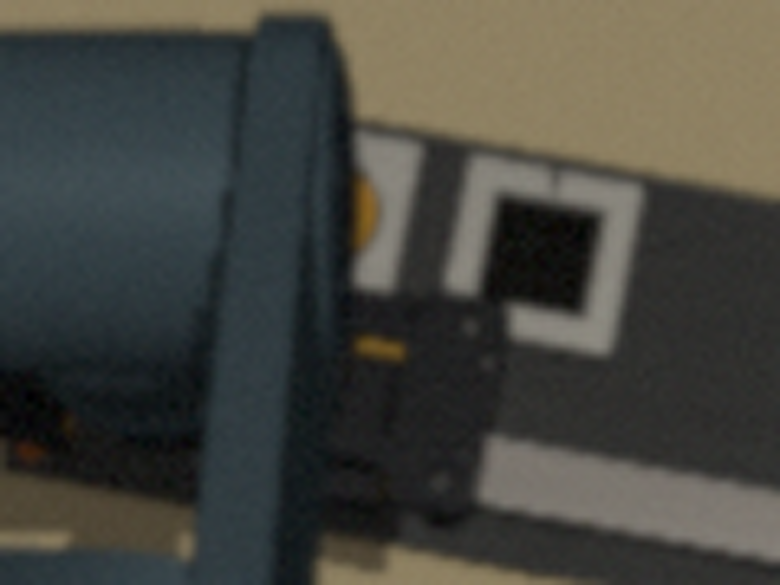

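move_arm(rows=[{"offset": [-0.0012,0,0],"twist": 0,"fingers": 0.36},{"offset": [-0.0013,0,0],"twist": 0,"fingers": 0.3},{"offset": [-0.0013,0,0],"twist": 0,"fingers": 0.24},{"offset": [-0.0013,0,0],"twist": 0,"fingers": 0.18},{"offset": [0,0,0],"twist": 0,"fingers": 0.18}])

```text
clock: 16.43
eef_pos: [558.7, 107.8, 58.8]
eef_rot: [-180.0, 0.0, 79.0]
contact_force: [0.8, -4.1, 1.6]
grip_width: 52.3
```

move_arm(rows=[{"offset": [-0.0012,0,0],"twist": 0,"fingers": 0.12},{"offset": [-0.0012,0,0],"twist": 0,"fingers": 0.065},{"offset": [-0.0012,0,0],"twist": 0,"fingers": 0.01},{"offset": [-0.0012,0,0],"twist": 0,"fingers": -0.045},{"offset": [0,0,0],"twist": 0,"fingers": -0.045}])

```text
clock: 16.85
eef_pos: [557.8, 103.2, 58.8]
eef_rot: [180.0, 0.0, 79.0]
contact_force: [0.3, -5.0, 2.0]
grip_width: 42.1
```

move_arm(rows=[{"offset": [-0.0012,0,0],"twist": 0,"fingers": -0.1},{"offset": [-0.0012,0,0],"twist": 0,"fingers": -0.155},{"offset": [-0.0012,0,0],"twist": 0,"fingers": -0.21},{"offset": [-0.001,0,0],"twist": 0,"fingers": -0.27},{"offset": [0,0,0],"twist": 0,"fingers": -0.4},{"offset": [0,0,0],"twist": 0,"fingers": -0.6},{"offset": [0,0,0],"twist": 0,"fingers": -0.6}])

```text
clock: 17.43
eef_pos: [557.0, 98.8, 58.7]
eef_rot: [-180.0, 0.0, 79.0]
contact_force: [-0.3, -3.7, 2.7]
grip_width: 31.0
```

```bash
python3 - <<'E'
from leg import *
f=manip.grab_frame("side");pickle.dump(f,open("side12.pkl","wb"))
o=manip.get_obs(); p=o["eef_pos"];print(p,o["eef_rot"],o["contact_force"],o["clock"],o["grip_width"])
leg('side12.pkl','ov12.png',(1.3,))
save(f,"side12.png",(270,160,390,250),6.5)
E
python3 prof.py side12.pkl 1.3
```

```text
[556.97258893  98.88859883  58.76450409] [1.79998087e+02 8.30388915e-03 7.90009723e+01] [ 0.44242645 -3.11483294  2.90432123] 17.4833 30.711582497168532
cols 314..342, rows 192..215
[[ 31  33  32  34  39  34  32  31  43 103 131 134 134 135 134]
 [ 33  32  32  33  42  32  28  26  34  88 128 135 135 135 134]
 [ 32  32  33  33  36  29  24  22  29  86 128 134 134 134 135]
 [ 32  31  32  29  29  26  22  22  32  93 128 133 134 134 135]
 [ 32  28  27  24  24  22  22  21  35  97 125 131 134 135 135]
 [ 28  26  24  24  23  23  21  21  49 102 120 125 134 134 134]
 [ 25  23  23  22  21  20  21  24  65 105 116 118 132 135 135]
 [ 23  20  21  23  22  22  24  24  73 108 112 112 130 133 135]
 [ 21  21  20  21  21  27  29  26  74 109 105 110 128 130 134]
 [ 20  20  22  21  21  30  29  25  71 104  91 106 117 120 133]
 [ 20  21  20  20  21  29  25  25  63  87  73  96 105 114 133]
 [ 21  19  20  20  21  23  23  26  57  70  71  90 107 119 132]
 [ 20  19  19  20  22  22  27  36  58  70  82  94 114 126 132]
 [ 19  19  18  21  22  29  41  53  69  82  93  96 114 128 131]
 [ 18  22  19  23  32  44  61  73  8
[... 471 characters left out ...]
42  60  86 122 127 124 123 122 124 122 119 109  96  87  84]
 [ 37  54  72 114 128 128 127 128 126 117 103  95  86  83  82]
 [ 37  50  63 101 126 128 127 123 115 101  88  86  84  82  78]
 [ 43  50  59  85 118 125 119 109  98  90  84  83  81  79  78]]
-30 [[314.44, 200.77], [317.42, 204.55], [317.44, 205.89], [315.94, 203.32]]
-10 [[322.42, 197.87], [325.44, 201.61], [325.44, 202.95], [323.93, 200.4]]
0 [[326.38, 196.43], [329.41, 200.15], [329.4, 201.49], [327.89, 198.95]]
10 [[330.32, 195.0], [333.37, 198.7], [333.35, 200.04], [331.83, 197.51]]
14 [[331.89, 194.43], [334.95, 198.13], [334.92, 199.46], [333.4, 196.94]]
21 [[334.62, 193.43], [337.7, 197.12], [337.67, 198.46], [336.14, 195.94]]
```

View pics/rov12.png

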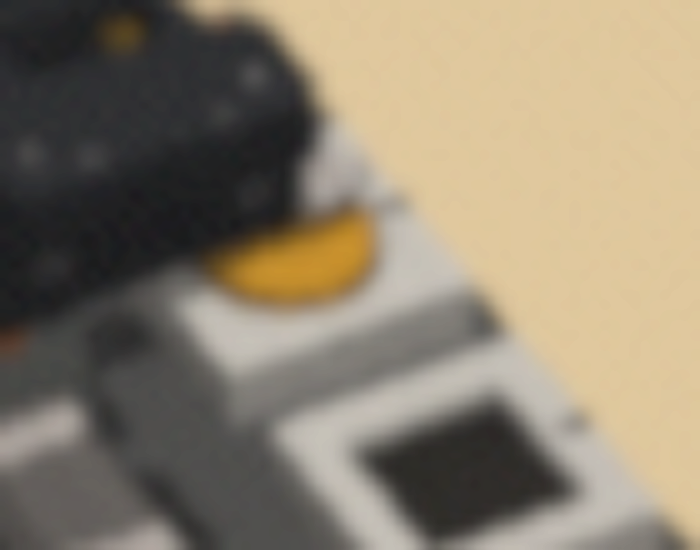

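View pics/side12.png

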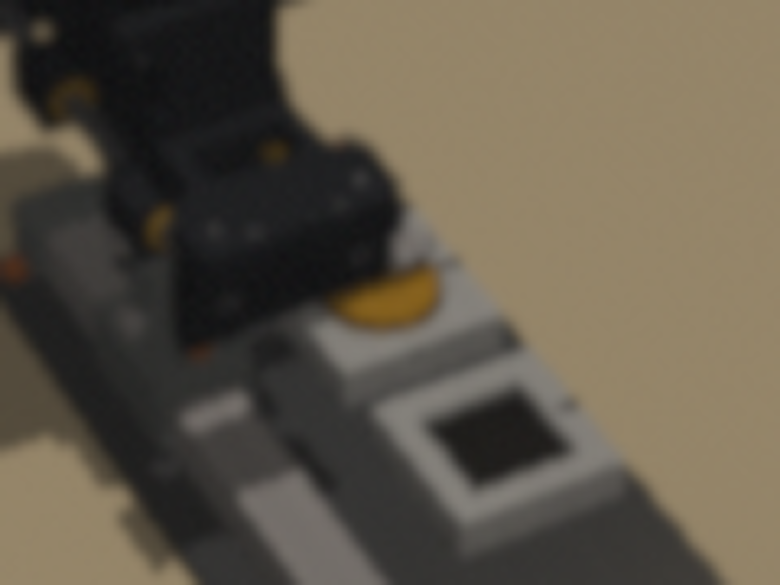

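move_arm(rows=[{"offset": [-0.0006,0,0],"twist": 0,"fingers": -0.6},{"offset": [-0.0005,0,0],"twist": 0,"fingers": -0.6},{"offset": [0,0,0],"twist": 0,"fingers": -0.6},{"offset": [0,0,0],"twist": 0,"fingers": -0.6},{"offset": [0,0,0],"twist": 0,"fingers": -0.6}])

```text
clock: 17.9
eef_pos: [556.8, 97.9, 58.8]
eef_rot: [180.0, -0.0, 79.0]
contact_force: [0.9, -3.7, 2.8]
grip_width: 31.0
```

```bash
python3 - <<'E'
from leg import *
f=manip.grab_frame("side");pickle.dump(f,open("side13.pkl","wb"))
o=manip.get_obs(); p=o["eef_pos"];print(p,o["eef_rot"],o["contact_force"],o["clock"],o["grip_width"])
leg('side13.pkl','ov13.png',(1.3,))
for n in(11,12,13):
    g=cv2.cvtColor(pickle.load(open(f"side{n}.pkl","rb"))["img"],cv2.COLOR_RGB2GRAY);print(n);print(g[193:206,331:342])
for q in("leg_pointer","cam_lever","roller","thumb_plate"):
    for n in("side",): print(q,[(np.round(b["position"],0).tolist(),round(b["conf"],2)) for b in manip.boxes_of(n,q)][:3])
E
```

```text
[556.7985098   97.91311487  58.75795055] [ 1.79992814e+02 -2.79738770e-03  7.90004393e+01] [-0.09281277 -2.78259586  2.07205616] 17.95 30.8105202948746
11
[[107 115 123 129 131 133 134 134 133 134 134]
 [119 122 126 127 129 131 133 134 134 134 134]
 [118 120 123 123 123 127 131 134 134 134 134]
 [115 118 120 119 118 120 126 131 133 134 134]
 [113 117 118 116 113 113 121 128 132 133 133]
 [112 114 115 112 107 108 118 126 127 129 132]
 [107 108 107 101  96 102 113 116 116 120 128]
 [ 97  91  89  82  81  91 100 104 106 113 125]
 [ 81  75  71  68  73  87  96 106 114 119 127]
 [ 70  71  72  71  77  90 100 113 122 126 129]
 [ 73  82  86  87  89  93 100 113 124 128 129]
 [ 85  93  96  96  97  95  97 112 123 127 129]
 [ 94  97  98  99  98  92  94 111 124 127 128]]
12
[[ 58  93 117 128 132 133 134 134 135 134 135]
 [ 65  97 118 125 128 131 134 134 135 135 134]
 [ 77 102 115 120 123 125 131 134 135 134 135]
 [ 89 105 113 116 115 118 126 132 134 135 134]
 [ 97 108 110 112 111 112 123 130 132 133 134]
 [ 99 109 107 105 105 110 121 128 128 130 132]
 [ 95 104  98  91  94 106 116 117 116 120 129]
 
[... 331 characters left out ...]

 [ 53  87 115 125 129 131 134 135 135 135 135]
 [ 68  96 114 122 124 127 131 134 134 135 135]
 [ 86 107 116 118 119 121 126 132 134 134 134]
 [ 95 111 118 116 113 114 121 129 133 133 135]
 [ 97 111 115 111 107 109 118 126 128 130 133]
 [ 92 105 107 101  96 102 113 117 117 120 129]
 [ 81  89  90  83  82  92 101 105 106 114 126]
 [ 68  72  72  69  74  87  97 107 114 120 127]
 [ 63  70  72  72  78  90 100 114 123 127 129]
 [ 72  82  86  87  89  94 101 114 124 128 130]
 [ 84  93  97  96  96  96  98 112 124 128 129]
 [ 95  98  99 100  98  93  95 112 125 128 129]]
leg_pointer [([550.0, 85.0, 43.0], 0.55)]
cam_lever [([544.0, 110.0, 57.0], 0.41)]
roller []
thumb_plate [([546.0, 86.0, 43.0], 0.94)]
```

View pics/ov13.png

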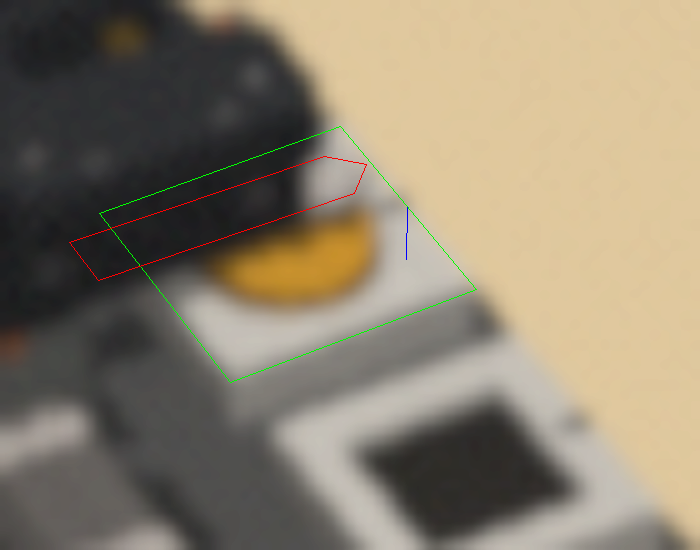

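```bash
python3 - <<'E'
from ov import *
a=np.radians(-11.0);X=np.array([np.cos(a),np.sin(a)]);Y=np.array([-np.sin(a),np.cos(a)])
f=pickle.load(open("top0.pkl","rb"));g=cv2.cvtColor(f["img"],cv2.COLOR_RGB2GRAY).astype(float)
idx=atz(f,281.0,171,24)[:2]
for r in range(192,216,4):
    s=np.interp(np.arange(345,365,.1),np.arange(345,365),g[r,345:365])
    k=np.where(s>72)[0]; u=(345+k[0]*.1,345+k[-1]*.1); c=np.mean(u)
    w=atz(f,c,r,41)[:2]-idx; print(r,u,"x,y rel",(w@X).round(1),(w@Y).round(1))
f=pickle.load(open("side0.pkl","rb"));g=cv2.cvtColor(f["img"],cv2.COLOR_RGB2GRAY).astype(float)
idx=atz(f,339,200.1,24)[:2]
for c in range(354,378,4):
    s=np.interp(np.arange(240,270,.1),np.arange(240,270),g[240:270,c])
    print(c,g[244:268,c].astype(int).tolist())
d=np.array((632.5,86.1))
for t in (-181,-183,):
  for x in(-10,0,10): print(t,[proj(f,[*(d+x*X+(t+1.3+w)*Y),z]).round(1).tolist() for w,z in((7,42),(-7,42),(-7,38))])
E
```

```text
192 (np.float64(355.4), np.float64(361.6)) x,y rel -18.2 -184.3
196 (np.float64(354.7), np.float64(360.9)) x,y rel -27.6 -184.4
200 (np.float64(354.0), np.float64(360.2)) x,y rel -36.9 -184.6
204 (np.float64(353.2), np.float64(359.4)) x,y rel -46.2 -184.5
208 (np.float64(352.3), np.float64(358.5)) x,y rel -55.6 -184.2
212 (np.float64(351.6), np.float64(357.8)) x,y rel -64.9 -184.3
354 [50, 50, 50, 50, 50, 51, 50, 50, 50, 51, 52, 60, 76, 92, 100, 101, 102, 99, 89, 70, 53, 40, 37, 37]
358 [50, 52, 51, 50, 50, 51, 51, 51, 51, 54, 69, 88, 98, 102, 101, 99, 91, 74, 55, 43, 39, 39, 38, 40]
362 [52, 51, 52, 52, 51, 52, 51, 54, 69, 89, 99, 101, 101, 97, 90, 79, 62, 48, 41, 39, 39, 41, 44, 49]
366 [51, 51, 52, 51, 53, 54, 63, 80, 94, 100, 101, 100, 96, 88, 72, 53, 44, 41, 42, 42, 44, 49, 52, 53]
370 [52, 52, 52, 53, 57, 70, 86, 97, 100, 102, 102, 98, 82, 61, 48, 44, 42, 43, 45, 49, 53, 54, 54, 54]
374 [55, 53, 55, 64, 80, 95, 101, 102, 101, 96, 84, 66, 53, 47, 44, 44, 46, 49, 53, 55, 55, 56, 56, 56]
-181 [[364.7, 250.5], [368.3, 254.9], [368.2, 256.3]]
-181 [[368.9, 248.8], [372.5, 253.2], [372.4, 254.5]]
-181 [[373.1, 247.0], [376.7, 251.5], [376.6, 252.8]]
-183 [[365.2, 251.1], [368.8, 255.6], [368.7, 256.9]]
-183 [[369.4, 249.4], [373.1, 253.8], [372.9, 255.2]]
-183 [[373.6, 247.7], [377.2, 252.1], [377.1, 253.4]]
```

```bash
python3 -c "
from h import *
print(manip.finish_job()); o=manip.get_obs(); print(o['clock'],o['grip_width'],o['eef_pos'],o['contact_force'])"
```

```text
the job is handed in; nothing more can be done
None
the job is handed in; nothing more can be done
```

I laid the brass round blank in the round cavity and let go. With the lever still open, I pushed the clamp leg out to the index line. I then pinched the lever shut against the thumb plate and handed the job in at about 18 s, with the fingers still squeezing.

**Blank:** after release, both cameras show it flat and centred in the cavity. There was no contact force on the way down.

**Leg on the line:** in the last side picture the arm's lower edge matches the modelled aligned position to about 1 mm. It also looks the same as in the picture taken just before the pinch. The pinch had pushed the leg about 1 mm too far, and I moved it back.

**Lever:** the finger opening held steady at about 31 mm. The shut size is 33 mm, but the 40 mm blank also read about 1.7 mm low, so I take this as the hard stop. The gripper hides the lever and the roller was not detected, so I have no picture of it shut.

**Checks that disagreed:**
- The two cameras differ by about 5 mm in absolute position, so I did the final alignments within the side camera's own pictures.
- The home-to-line distance came out at 183 mm from the side camera and 184.4 mm from the top camera. The arm's own travel gave 179–184 mm.
- The top camera could not confirm the final alignment because the arm blocked its view.

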